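# Find the rattling optics case and hold it out

### The arm

A 6-joint arm with a two-finger parallel gripper is mounted at the origin on a cart in front of the work surface, level with it; the furniture and walls round the work are solid. World frame = base frame: x ahead of the robot, y to its left, z up, the work surface at z = 0. Lengths are in mm, angles in rad, forces in N, time in s.
With the tool pointing down it reaches from about 275 to 850 mm from the base axis. Payload 19 kg.
Tool frame: the origin (TCP) lies on the centre line of the jaws, within the pads' length; the fingertips stand nose_length ahead of it and the grasp point (between the pads) lies 3 mm ahead of it (nose_length is the distance from the TCP to the fingertips, in mm); z points along the fingers, y is the line along which they close (so a half turn about z gives the same grasp; the last joint's range is limited). The gripper opens to 85 mm and grips with 20 to 120 N. Pads are 22 mm wide; open, the fingers measure 114 mm over their backs; the gripper's body (76 mm by 85 mm) begins 54 mm behind the grasp point. The pads swing forward as they close: fully open they stand 13 mm farther back than shut.
Start: joints at [0.975, 0.15, 1.437, -0, 1.554, -0.134], TCP at [256.197, 514.739, 253.267] pointing down, gripper open.
Joint ranges: [-2.8, 2.8], [-0.68, 2.1], [0.12, 2.68], [-1.39, 4.53], [0.16, 2.79], [-2.81, 2.81]. Speed limits (rad/s): [1.89, 1.89, 2.22, 3.01, 3.01, 3.01].

### API

Orientations are given as a rotation vector (axis times angle).
In Python, from plant import get_state, get_image, camera_info, sign_off, nose_length gives the robot as it stands.
- The arm moves only by the tool step_arm, never from a script. Its argument "deltas" is text: rows parted by semicolons, each of 5 numbers parted by spaces: the shift along the tool's x, y, z each as a share of 20 cm, from -1 to 1, then the turn about the tool's z as a share of 120 degrees, from -1 to 1, then the opening, from -1 (shut) to 1 (fully open), so that 0 is half open. A call has exactly 8 rows; each row shifts and turns the commanded pose from where the row before left it, along the tool's axes as they then stand; what a row does not reach is not made up. A row lasts 1/8 s, in which the tool goes at most 62.5 mm and 10.7 degrees, less where a joint would pass 70% of its speed; a pose out of reach is approached as far as the arm can. A call with a number of a shift or a turn outside -1 to 1 is refused whole. A call with a gripper value outside its range is refused whole. The fingers move at their own pace and stop on an object; "newtons" is the grip in N (left out, the last holds). Time passes only in rows, so rows that do not move let the fingers close, or fill a call up. It gives the time, the measured TCP pose, the force, the opening and the grip force at its end, in the units of the state.
- get_state(): the state, without advancing time (a new reading comes with each control period).
- get_image(name): name is "side" or "top"; returns the picture (480x640x3 uint8, red, green, blue); there is no depth.
- camera_info(name): a dict with "fx", "fy", "cx", "cy" (pixels), "origin" and "rotation" of the camera in the world. Camera axes: x right, y down, z forward; pixel columns grow to the right and rows downward; lengths in mm; the calibration is good to about 2 mm. A picture is of the moment at which its call begins. camera_info takes no time and is no camera call.
- sign_off(): hands the job in; it is judged then, once.
The state is a dict: "time_s": time; "q": joint angles; "qd": joint speeds; "tau": joint torques, N m; "eef_pos": TCP position; "tcp_rot": TCP orientation; "wrist_force": force on the tool from outside, world axes, zero at the start; "ft_torque": the same for the moment, N m; "opening": opening from 0.0 (shut) to 1.0 (fully open); "gripper_force": force on a finger pad.
Only numpy, scipy, OpenCV 4.12 (cv2) and the standard library are available. Lean on these libraries where they do the work, as an engineer would, in place of code of your own. Each camera call takes 0.05 s, during which the arm holds its last target. There are 200 camera calls.

### The job

One of the three sealed cases on the blue mat has a loose optic inside: pick the cases up one at a time and rock each well clear of the mat, the red-banded end tipped about 25 degrees down and then about 25 degrees up, until you find the one that rattles. Cases that stay silent go back on the blue mat, lid up, and nothing else on the table may be disturbed. Finish while still holding the rattling case in the gripper, level, lid up and still, about 15 cm above the middle of the round hand-over pad with the orange ring; do not put it down or let go.

Things in the scene. Friction and masses are not known exactly. Their poses are not given: they have to be found in the camera images.
- case_1_center (a point): centre (17 mm above the underside) of a sealed case, 100 long x 40 wide x 34 high mm, grey base, white lid, red band round one end (band's middle 36 mm from the centre). x runs along its length to the banded end, y across its width, z up through the lid. Stands lid up on the blue mat, banded end away from the robot. Grasp across the 40 mm width at mid length; over 40 mm free between neighbours
- case_2_center (a point): centre (17 mm above the underside) of a sealed case, 100 long x 40 wide x 34 high mm, grey base, white lid, red band round one end (band's middle 36 mm from the centre). x runs along its length to the banded end, y across its width, z up through the lid. Stands lid up on the blue mat, banded end away from the robot. Grasp across the 40 mm width at mid length; over 40 mm free between neighbours
- case_3_center (a point): centre (17 mm above the underside) of a sealed case, 100 long x 40 wide x 34 high mm, grey base, white lid, red band round one end (band's middle 36 mm from the centre). x runs along its length to the banded end, y across its width, z up through the lid. Stands lid up on the blue mat, banded end away from the robot. Grasp across the 40 mm width at mid length; over 40 mm free between neighbours
- case_1: the whole case of case_1_center; origin at the centre of its underside, same axes. The three cases look alike and weigh nearly alike, 0.38 to 0.43 kg; which of the three rattles cannot be seen, and the places of the cases are shuffled
- case_2: the whole case of case_2_center; origin at the centre of its underside, same axes. In two of the cases the contents are fast in the middle; in one a 0.25 kg optic slides end to end along the length, 28 mm each way from the middle. Tipped 25 degrees it runs to the low end with a knock, in about 0.3 s (it starts to slide at about 12 degrees)
- case_3: the whole case of case_3_center; origin at the centre of its underside, same axes. With the rattling case level again, its optic stays at the end it slid to, so the moment about the width axis through the held case's centre differs by about 0.13 N m between having been tipped one way and the other; with a silent case it does not change
- optic_1 (a point): centre of the optic sealed inside case_1, never visible from outside; at the start it lies at the centre of the case in all three; case axes
- optic_2 (a point): centre of the optic sealed inside case_2, never visible from outside; at the start it lies at the centre of the case in all three; case axes
- optic_3 (a point): centre of the optic sealed inside case_3, never visible from outside; at the start it lies at the centre of the case in all three; case axes
- mat_top (a point): middle of the top face of the fixed blue mat, 130 x 330 mm, 3 mm thick, on which the three cases stand; x and y along its short and long sides, z up
- pad_top (a point): middle of the top face of the fixed hand-over pad: a white disc with an orange ring round it, 110 mm in diameter, 3 mm thick, on the worktop at the robot's right. Fixed between it and the mat: a black vacuum chamber (175 mm high, beyond x = 0.56; its port, 120 high, reaches to x = 0.48 at y = -0.08 to -0.15; a microscope hangs over it beyond x = 0.64) and a micrometer stage, 90 high, at x = 0.31 to 0.45: carry high
- feedthrough_base (a point): brass and steel electrical feedthrough standing upright, 24 x 24 x 96 mm; a loose bystander, leave it alone; this point is the centre of its underside
- kf_ring_1_base (a point): metal vacuum centring ring, 41 mm wide, 14 high; a loose bystander, leave it alone; this point is the centre of its underside
- kf_clamp_base (a point): metal hinged ring clamp lying flat, 51 x 73 x 13 mm; a loose bystander, leave it alone; this point is the centre of its underside
- window_cap_base (a point): round black cap with a light face, 61 mm wide, 13 high; a loose bystander, leave it alone; this point is the centre of its underside
- blower_bulb_base (a point): black rubber blower bulb standing nozzle up, 52 mm wide, 90 high; a loose bystander, leave it alone; this point is the centre of its underside
- black_cap_base (a point): round black cap, 48 mm wide, 15 high; a loose bystander, leave it alone; this point is the centre of its underside
- tweezers_base (a point): steel tweezers lying flat, 14 x 126 x 9 mm; a loose bystander, leave it alone; this point is the centre of its underside

How it is judged:
By the outcome, as a careful person would: the job done as asked, in the order asked, and still so for the second after the job is handed in, while the arm keeps its last pose, push and grip.
It also fails if it takes over 72 s, if anything falls off the work surface, if the arm or the gripper's body presses on something with over 40 N, if the wrist force passes 120 N, or if a joint passes its speed limit or range.

## Working session

There is one attempt and no reset: what is moved stays moved. The work goes in short steps, Python scripts to look and compute and a tool call to move; the robot and the scene stay as the last step left them, time stands still between calls to the robot, and variables do not carry over. Pictures are saved under pics/ and viewed, at most 10 in all, crops included, and the job is handed in when it is done.

Besides the shell and the picture viewer there is one more tool, called after "Request:" as name(argument=value, ...) on one line, values as JSON. step_arm: Moves the arm, as the interface text tells. Its arguments: {"type":"object","properties":{"deltas":{"type":"string"},"newtons":{"type":"number"}},"required":["deltas"]}

```bash
mkdir -p pics; python3 - <<'E'
from plant import *
import cv2,numpy as np
print(nose_length, get_state())
for n in("side","top"):
    cv2.imwrite(f"pics/{n}0.png",get_image(n)[:,:,::-1]); print(n,camera_info(n))
E
ls
```

```text
22.0 {'time_s': 0.0, 'q': array([ 9.75018162e-01,  1.50960934e-01,  1.43801454e+00,  3.41387242e-05,
        1.55382115e+00, -1.33985753e-01]), 'qd': array([-0.00064426, -0.00111769,  0.00091282, -0.00193173,  0.00049341,
       -0.00148518]), 'tau': array([ 5.36206608e-04, -7.13028502e+01, -5.70885551e+01, -1.84967648e-04,
        8.56136583e-03,  5.13843884e-05]), 'eef_pos': array([256.06851195, 514.58558923, 252.6979422 ]), 'tcp_rot': array([-7.18848786e-01, -3.05777014e+00,  1.74729518e-03]), 'wrist_force': array([-0.49710799,  0.16717839,  0.39194424]), 'ft_torque': array([-0.00432177,  0.01980407,  0.02973701]), 'gripper_force': 0.0, 'opening': 1.0053042098862248}
side {'fx': 602.8691372655284, 'fy': 602.8691372655284, 'cx': 322.63270813663837, 'cy': 245.8933757540704, 'origin': array([  460.95886463, -1276.35205578,   705.9534168 ]), 'rotation': array([-2.05286123,  0.07030667, -0.03653492])}
top {'fx': 477.08366583490414, 'fy': 477.08366583490414, 'cx': 324.8005520705341, 'cy': 238.32646285309104, 'origin': array([ 411.68756649,  -19.23028372, 1105.40328665]), 'rotation': array([-2.19752904,  2.1488923 , -0.14668265])}
pics
```

View pics/top0.png

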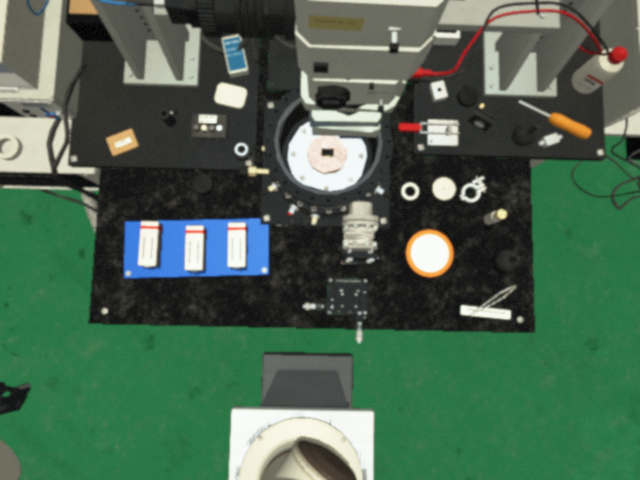

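View pics/side0.png

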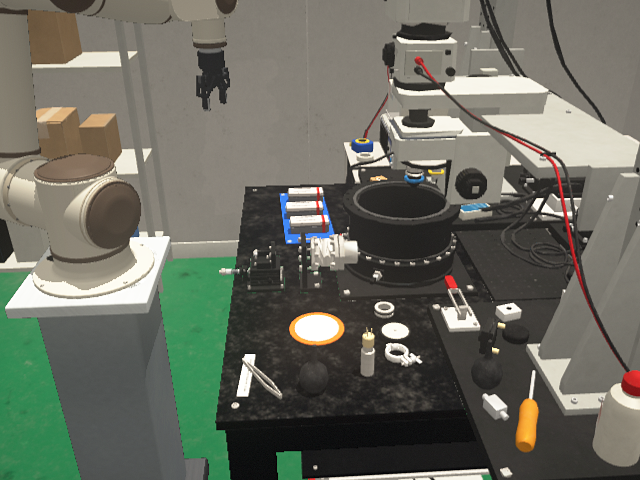

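The top view shows the blue mat spanning about (124-270, 219-278). The three cases are near (149,245), (195,249) and (237,245), with red bands at the upper (far) end. The pad is at (430,253). In the side view the cases are near (305,192-222) and the pad is at (317,328).

```bash
python3 - <<'E'
import cv2,numpy as np
t=cv2.imread("pics/top0.png")[210:285,118:278]; s=cv2.imread("pics/side0.png")[178:250,270:345]
a=cv2.resize(t,None,fx=5,fy=5,interpolation=cv2.INTER_CUBIC)[:, :800]
cv2.imwrite("pics/tcrop.png",a)
cv2.imwrite("pics/scrop.png",cv2.resize(s,None,fx=8,fy=8,interpolation=cv2.INTER_CUBIC))
E
```

```text
(no output)
```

View pics/tcrop.png

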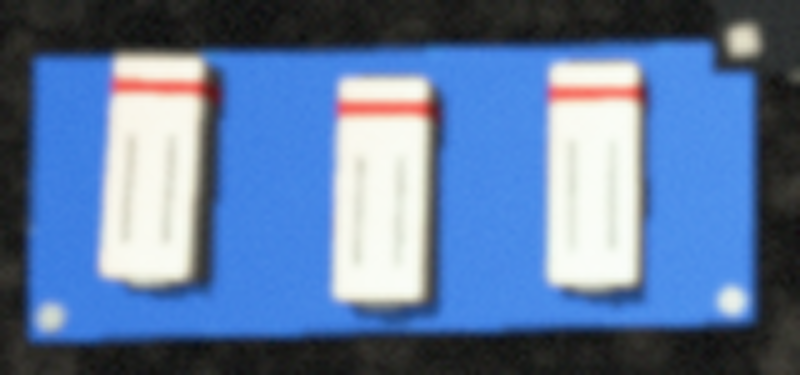

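View pics/scrop.png

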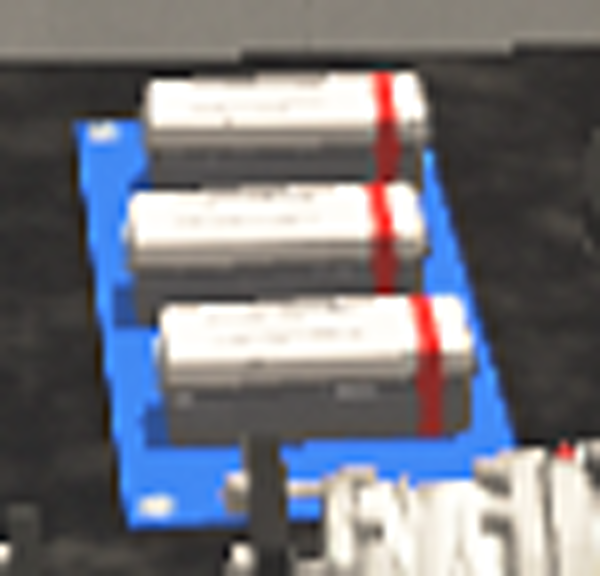

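The top crop shows lid corners for A at (115,52), (207,56), (195,283), (99,277), for B at (339,77), (431,79), (428,304), (333,300), and for C at (550,62), (640,63), (640,289), (548,285). In the side crop the band-top middles are A (384,99), B (381,217) and C (426,327).

```bash
cat > h.py <<'E'
import numpy as np,cv2
from plant import *
from scipy.spatial.transform import Rotation as R
def ray(n,u,v):
    c=camera_info(n); d=R.from_rotvec(c['rotation']).apply([(u-c['cx'])/c['fx'],(v-c['cy'])/c['fy'],1]); return np.array(c['origin']),d/np.linalg.norm(d)
def plane(n,u,v,z):
    o,d=ray(n,u,v); return o+d*(z-o[2])/d[2]
def tri(p,q):
    (a,d),(b,e)=ray("top",*p),ray("side",*q)
    s=np.linalg.lstsq(np.c_[d,-e],b-a,rcond=None)[0]; P,Q=a+s[0]*d,b+s[1]*e
    return (P+Q)/2,np.linalg.norm(P-Q)
E
python3 - <<'E'
from h import *
np.set_printoptions(precision=1,suppress=True)
T=lambda c:(118+(c[0]+.5)/5-.5,210+(c[1]+.5)/5-.5)
S=lambda c:(270+(c[0]+.5)/8-.5,178+(c[1]+.5)/8-.5)
for n,cs,bt,bs in [("A",[(115,52),(207,56),(195,283),(99,277)],(160,88),(384,99)),("B",[(339,77),(431,79),(428,304),(333,300)],(385,108),(381,217)),("C",[(550,62),(640,63),(640,289),(548,285)],(596,94),(426,327))]:
    P=np.array([plane("top",*T(c),37) for c in cs])
    ax=P[0]+P[1]-P[2]-P[3]
    print(n,P.mean(0),np.linalg.norm(ax)/2,np.linalg.norm(P[0]-P[1]),np.degrees(np.arctan2(ax[1],ax[0])),"band",tri(T(bt),S(bs)))
print("pad",tri((430,253),(317,328.5)),plane("top",430,253,3))
print("mat",[plane("top",*T(c),3)[:2] for c in [(33,54),(752,40),(752,322),(28,340)]])
r=R.from_rotvec(get_state()['tcp_rot']); print(r.as_matrix())
E
```

```text
A [513.7 352.4  37. ] 101.48287749521286 41.07565717906249 0.07167900326323125 band (array([550.1, 352.9,  34.2]), np.float64(1.3776300888296702))
B [505.8 250.4  37. ] 100.56633977040637 41.13369879061092 1.824051844201695 band (array([543.5, 252.6,  31.7]), np.float64(0.7737951339745105))
C [514.8 156.4  37. ] 101.14865885415836 40.40934088712191 2.143276881150062 band (array([552.4, 157.8,  33.5]), np.float64(1.6941386892665347))
pad (array([ 510.3, -288.3,    0.8]), np.float64(3.1317170736163686)) [ 508.5 -287.8    3. ]
mat [array([567.9, 423. ]), array([582.6,  91.5]), array([451.5,  87. ]), array([436. , 416.3])]
[[-0.9  0.4 -0. ]
 [ 0.4  0.9 -0. ]
 [ 0.  -0.  -1. ]]
```

Request:
step_arm(deltas="0.033 -0.248 0 0 1;0.033 -0.248 0 0 1;0.033 -0.248 0 0 1;0.033 -0.248 0 0 1;0.033 -0.248 0 0 1;0.033 -0.248 0 0 1;0.033 -0.248 0 0 1;0 0 0 0 1")

```text
time_s: 1.1
eef_pos: [59.0, 223.0, 253.7]
tcp_rot: [0.718, 3.057, 0.005]
wrist_force: [-0.1, 0.7, 0.2]
opening: 1.001
gripper_force: 0.0
```

```bash
cat > st.py <<'E'
from h import *
np.set_printoptions(precision=3,suppress=True)
s=get_state();m=R.from_rotvec(s['tcp_rot']).as_matrix()
print(s['time_s'],s['q'],s['eef_pos'],np.hypot(*s['eef_pos'][:2]),s['wrist_force'],s['ft_torque'],s['opening'],s['gripper_force']);print(m, "tilt",np.degrees(np.arccos(-m[2,2])),"yaw x",np.degrees(np.arctan2(m[1,0],m[0,0])))
E
python3 st.py
```

```text
1.1 [ 0.973 -0.647  2.052 -0.     1.732 -0.137] [ 59.046 223.018 253.745] 230.70211614637282 [-0.087  0.664  0.158] [ 0.016 -0.058 -0.009] 1.0007954593510917 0.0
[[-0.895  0.445  0.002]
 [ 0.445  0.895  0.003]
 [-0.     0.003 -1.   ]] tilt 0.2000196413145224 yaw x 153.56045872088615
```

Request:
step_arm(deltas="0.02 -0.15 0 0 1;0.02 -0.15 0 0 1;0.02 -0.15 0 0 1;0 0 0 0 1;0 0 0 0 1;0 0 0 0 1;0 0 0 0 1;0 0 0 0 1")

```text
time_s: 2.1
eef_pos: [16.9, 202.5, 256.7]
tcp_rot: [0.719, 3.053, -0.071]
wrist_force: [0.1, -0.3, -1.5]
opening: 1.002
gripper_force: 0.0
```

```bash
python3 st.py
```

```text
2.1 [ 1.122 -0.682  2.062 -0.014  1.805  0.011] [ 16.854 202.547 256.679] 203.24678107787125 [ 0.056 -0.261 -1.45 ] [-0.027 -0.022 -0.019] 1.0023495481067923 0.0
[[-0.895  0.446 -0.006]
 [ 0.446  0.894 -0.045]
 [-0.014 -0.043 -0.999]] tilt 2.590896894935169 yaw x 153.53134872048338
```

Request:
step_arm(deltas="0.05 0.2 -0.2 0 1;0.05 0.2 -0.2 0 1;0.05 0.2 -0.2 0 1;0.05 0.2 -0.2 0 1;0 0 -0.3 0 1;0 0 -0.3 0 1;0 0 -0.3 0 1;0 0 -0.3 0 1")

```text
time_s: 3.1
eef_pos: [54.7, 381.1, 643.2]
tcp_rot: [0.718, 3.053, -0.069]
wrist_force: [0.5, 0.5, 0.2]
opening: 1.001
gripper_force: 0.0
```

```bash
python3 st.py
```

```text
3.1 [ 1.234 -0.023  0.804 -0.013  2.404  0.116] [ 54.733 381.106 643.165] 385.0160310595632 [0.476 0.511 0.156] [ 0.048 -0.013  0.038] 1.0010647487244262 0.0
[[-0.895  0.445 -0.006]
 [ 0.445  0.894 -0.044]
 [-0.014 -0.042 -0.999]] tilt 2.5316726723316494 yaw x 153.5553099212589
```

```bash
cat > kin.py <<'E'
import numpy as np
from scipy.spatial.transform import Rotation as R
from scipy.optimize import least_squares
lo=np.array([-2.8,-.68,.12,-1.39,.16,-2.81]);hi=np.array([2.8,2.1,2.68,4.53,2.79,2.81])
S=[([.97502,.15096,1.43801,0,1.55382,-.13399],[256.07,514.59,252.7]),([.973,-.647,2.052,0,1.732,-.137],[59.05,223.02,253.75]),([1.122,-.682,2.062,-.014,1.805,.011],[16.85,202.55,256.68]),([1.234,-.023,.804,-.013,2.404,.116],[54.73,381.1,643.17])]
def fk(q,k):
    a,L2,L3,e,h,T=k
    A=R.from_euler('ZY',[q[0],q[1]+q[2]]);o=A*R.from_euler('ZYZ',[q[3],q[4],q[5]+np.pi/2])
    p=R.from_euler('z',q[0]).apply([a+L2*np.sin(q[1]),0,h+L2*np.cos(q[1])])+A.apply([e,0,L3])+o.apply([0,0,T])
    return p,o
def fit(S=S):
    f=lambda k:np.r_[np.ravel([fk(q,k)[0]-p for q,p in S]),(np.array(k)-[0,500,500,0,400,250])*.002]
    r=least_squares(f,[0,500,500,0,400,250]);return r.x,r.fun
def solve(q,p,o,k,w):  # compromise pose
    f=lambda x:(lambda P,O:np.r_[P-p,w*(o.inv()*O).as_rotvec()])(*fk(x,k))
    return least_squares(f,np.clip(q,lo+1e-6,hi-1e-6),bounds=(lo,hi)).x
def roll(q,rows,k,w,v=False):
    for d in rows:
        p,o=fk(q,k); q=solve(q,p+o.apply(np.array(d[:3])*200),o*R.from_rotvec([0,0,np.radians(120*d[3])]),k,w)
        if v:
            P,O=fk(q,k);z=O.as_matrix()[:,2];u=np.array([np.cos(q[0]),np.sin(q[0]),0]);print(np.round(P),np.round(np.degrees(np.arctan2(z@u,-z[2])),1),np.round(q,2))
    return q
E
python3 - <<'E'
from kin import *
k,r=fit();print(k.round(1),r.round(1))
for w in(50,100,200,500,1000):
    q=roll(S[1][0],[(.02,-.15,0,0)]*3,k,w);p,o=fk(q,k);print(w,q.round(3),p.round(1),np.degrees(np.arccos(-o.as_matrix()[2,2])))
E
```

```text
[  -30.6   494.4   526.5     8.3 -1197.4  -978.9] [ 64.5 -41.7  -0.2  46.5 -68.    1.   66.1   0.4  -0.6  61.8 -22.3  -0.2
  -0.1  -0.    0.1   0.   -3.2  -2.5]
50 [ 0.97  -0.68   2.064  0.     1.676 -0.14 ] [ 54.9  80.  252.5] 4.71105813137803
100 [ 0.97  -0.68   2.064  0.     1.676 -0.14 ] [ 55.3  80.5 252.6] 4.676124887913062
200 [ 0.97  -0.68   2.063  0.     1.679 -0.14 ] [ 56.5  82.3 253. ] 4.541653905951381
500 [ 0.97  -0.68   2.06   0.     1.695 -0.14 ] [ 63.6  92.7 255.6] 3.787955283883621
1000 [ 0.97  -0.68   2.053  0.     1.726 -0.14 ] [ 76.4 111.4 260.3] 2.4218847289590495
```

```bash
sed -i 's/a,L2,L3,e,h,T=k/a,L2,L3,e,h,T,b=k/; s/sin(q\[1\]),0,h/sin(q[1]),b,h/; s/\[0,500,500,0,400,250\]/[0,500,500,0,400,250,77]/g' kin.py
python3 - <<'E'
from kin import *
k,r=fit();print(k.round(1),r.round(1))
for w in(50,100,200,300,500,1000):
    q=roll(S[1][0],[(.02,-.15,0,0)]*3,k,w);p,o=fk(q,k);print(w,q.round(3),p.round(1),np.degrees(np.arccos(-o.as_matrix()[2,2])))
E
```

```text
[-4.000e-01  4.779e+02  4.999e+02  7.050e+01  1.550e+02  2.953e+02
  7.680e+01] [ 0.  -0.  -0.1 -0.1  0.   0.2 -0.1 -0.  -0.1  0.1 -0.  -0.  -0.  -0.
 -0.   0.1 -0.5  0.1 -0. ]
50 [ 1.132 -0.68   2.071 -0.076  1.969 -0.   ] [  8.5 150.1 259.2] 13.183589255186533
100 [ 1.132e+00 -6.800e-01  2.069e+00 -7.000e-02  1.953e+00  2.000e-03] [  9.3 155.4 258.9] 12.110724342659964
200 [ 1.132 -0.68   2.064 -0.053  1.909  0.008] [ 11.3 170.2 258.4] 9.149628006090769
300 [ 1.132 -0.68   2.062 -0.037  1.867  0.013] [ 13.1 183.6 257.9] 6.491533450375823
500 [ 1.132 -0.68   2.06  -0.02   1.816  0.017] [ 15.3 199.7 257.4] 3.303925327401513
1000 [ 1.132 -0.68   2.06  -0.007  1.775  0.02 ] [ 16.9 212.2 257. ] 0.8713229485452209
```

```bash
cat > search.py <<'E'
from kin import *
k,_=fit();W=600
res=[]
for q2 in np.arange(-.68,1.2,.15):
    for q3 in np.r_[.12,np.arange(.2,2.0,.15)]:
        q5=np.pi-q2-q3
        if not .16<=q5<=2.791: continue
        q0=np.array([.4,q2,q3,0,q5,-np.pi/2]);p,o=fk(q0,k);r=np.hypot(*p[:2])
        if p[2]<300 or r>800: continue
        if (q2+.68>.2)and(q3>.3)and(q5<2.6): continue
        out=[]
        for a in range(0,360,45):
            d=.31*np.array([np.cos(np.radians(a)),0,np.sin(np.radians(a)),0]);
            q=roll(q0,[d]*3,k,W);P,O=fk(q,k);z=O.as_matrix()[:,2];u=[np.cos(q[0]),np.sin(q[0]),0]
            out.append((np.degrees(np.arctan2(z@u,-z[2])),a))
        res.append((max(out)[0]-min(out)[0],q2,q3,q5,r,p[2],max(out),min(out)))
res.sort(key=lambda x:-x[0])
for x in res[:14]:print(*[np.round(v,2) for v in x])
E
python3 search.py
```

```text
6.11 0.82 0.12 2.2 797.98 423.63 [  6.11 225.  ] [ 0. 45.]
5.74 0.67 0.12 2.35 705.28 536.05 [  5.74 225.  ] [0. 0.]
5.68 0.67 0.2 2.27 727.96 502.74 [  5.68 225.  ] [-0. 90.]
5.59 -0.53 0.95 2.72 81.15 699.72 [  4.2 270. ] [-1.39 90.  ]
5.38 -0.23 0.65 2.72 176.47 752.7 [  5.38 270.  ] [-0. 90.]
5.3 -0.08 0.5 2.72 242.14 763.76 [  5.3 270. ] [-0. 90.]
5.16 -0.38 0.8 2.72 118.75 731.2 [  5.09 270.  ] [-7.e-02  9.e+01]
5.14 0.52 0.2 2.42 624.42 603.76 [  5.14 225.  ] [-0. 90.]
5.11 0.52 0.12 2.5 597.1 633.28 [  5.11 225.  ] [-0. 90.]
5.09 -0.68 1.1 2.72 83.43 658.99 [  3.04 270.  ] [-2.05 90.  ]
5.0 0.07 0.35 2.72 310.89 764.11 [  5. 270.] [-0. 90.]
4.95 -0.68 1.7 2.12 179.27 432.85 [  0. 135.] [-4.95 45.  ]
4.83 -0.68 1.85 1.97 202.07 361.42 [  0. 180.] [-4.83  0.  ]
4.59 -0.68 1.25 2.57 81.81 614.11 [  1.74 270.  ] [-2.85 90.  ]
```

```bash
python3 - <<'E'
from kin import *
k,_=fit();W=600
def lvl(q1,q2,q3):return np.array([q1,q2,q3,0,np.pi-q2-q3,-np.pi/2])
for q0,d in ((lvl(.6,.0,.42),(0,0,-.31,0)),(lvl(.6,-.2,.62),(0,0,-.31,0)),(lvl(.6,.52,.13),(-.22,0,-.22,0)),(lvl(.6,.3,.2),(-.22,0,-.22,0)),):
    print("OUT",fk(q0,k)[0].round());q=roll(q0,[d]*13,k,W,False);roll(q,[d],k,W,True)
# tilt-in after: T=25 out, flipped
for q2,q3,a in((-.66,1.7,45),(-.66,1.85,0),(-.66,1.6,45),(-.66,1.7,20)):
    q0=np.array([.6,q2,q3,0,np.pi-np.radians(25)-q2-q3,-np.pi/2]);P,O=fk(q0,k);print("IN",a,P.round(),q0[4])
    if q0[4]>2.79:continue
    d=.31*np.array([np.cos(np.radians(a)),0,np.sin(np.radians(a)),0]);q=roll(q0,[d]*11,k,W);roll(q,[d],k,W,True)
E
```

```text
OUT [178. 215. 765.]
[ 32. 112. 854.] 20.8 [ 0.82 -0.13  0.12 -0.23  2.78 -1.58]
OUT [ 99. 161. 756.]
[ -7.  84. 852.] 5.0 [ 1.97 -0.08  0.12 -1.23  2.76 -1.43]
OUT [448. 400. 630.]
[503. 379. 733.] 26.4 [ 0.48  0.39  0.12  0.11  2.16 -1.61]
OUT [322. 313. 721.]
[450. 343. 753.] 23.0 [ 0.47  0.34  0.12  0.12  2.28 -1.61]
IN 45 [203. 232. 457.] 1.665260340591211
[ -15.  186. -189.] 2.0 [ 1.8   0.42  2.62 -1.39  0.37  1.02]
IN 0 [222. 245. 385.] 1.5152603405912108
[-306.   78.  144.] -16.5 [ 2.8  -0.13  1.98 -0.16  1.58  0.68]
IN 45 [185. 220. 503.] 1.7652603405912108
[ -18.  167. -156.] 2.3 [ 1.84  0.21  2.68 -1.06  0.41  0.7 ]
IN 20 [203. 232. 457.] 1.665260340591211
[-231.   66.    0.] -16.6 [ 2.8  -0.08  2.29 -0.23  1.23  0.76]
```

```bash
cat > greedy.py <<'E'
from kin import *
k,_=fit();W=600
def info(q):
    P,O=fk(q,k);z=O.as_matrix()[:,2];u=np.array([np.cos(q[0]),np.sin(q[0]),0]);n=np.array([-u[1],u[0],0]);return P,np.degrees(np.arctan2(z@u,-z[2])),np.degrees(np.arcsin(z@n))
def search(q0,n,sgn,ys=(-.15,-.1,-.05,0,.05,.1,.15),angs=range(0,360,20)):
    best=[]
    for y in ys:
        for a in angs:
            h=np.sqrt(.31**2-y*y);d=(round(h*np.cos(np.radians(a)),2),y,round(h*np.sin(np.radians(a)),2),0)
            q=roll(q0,[d]*n,k,W);P,t,s=info(q);best.append((sgn*(t-info(q0)[1])-.5*abs(s-info(q0)[2]),t,s,d,P.round(),q.round(2)))
    best.sort(key=lambda b:-b[0]);return best
if __name__=="__main__":
    for q3 in(1.7,1.9,2.05):
        q0=np.array([.6,-.67,q3,0,np.pi-np.radians(25)+.67-q3,np.pi/2]);print("IN",q3,info(q0))
        for b in search(q0,8,-1)[:3]:print(b)
    q0=np.array([.6,.52,.13,0,np.pi-.65,-np.pi/2]);print("OUT",info(q0))
    for b in search(q0,10,1)[:3]:print(b)
E
time python3 greedy.py
```

```text
IN 1.7 (array([198.05875538, 228.52501786, 458.86017881]), np.float64(25.000000000000018), np.float64(-2.7435870959203145e-15))
(np.float64(35.16169994680003), np.float64(-15.159336498342936), np.float64(9.995273103085847), (np.float64(-0.21), 0.15, np.float64(-0.17), 0), array([  90., -112.,  674.]), array([-1.99, -0.44,  1.06,  0.47,  2.75, -0.59]))
(np.float64(32.14817607465787), np.float64(-14.4792109831334), np.float64(14.662069816951098), (np.float64(-0.14), 0.15, np.float64(-0.23), 0), array([ 130., -126.,  744.]), array([-1.76, -0.28,  0.77,  0.83,  2.79, -0.03]))
(np.float64(31.79878167121027), np.float64(-15.621126968887564), np.float64(-17.64469059535462), (np.float64(-0.16), 0, np.float64(-0.27), 0), array([-122.,   57.,  778.]), array([ 2.8 , -0.15,  0.59, -1.08,  2.79,  2.76]))
IN 1.9 (array([222.69550416, 245.37992454, 362.58538748]), np.float64(24.999999999999996), np.float64(5.13279127863351e-16))
(np.float64(29.692075200820636), np.float64(-12.494973744136278), np.float64(15.605797086631275), (np.float64(-0.14), 0.15, np.float64(-0.23), 0), array([150., -79., 667.])
[... 1396 characters left out ...]
4(18.232147235601666), np.float64(18.800137627953045), np.float64(1.1359807847027577), (np.float64(-0.28), 0.1, np.float64(-0.1), 0), array([533., 604., 546.]), array([ 0.75,  0.68,  0.12,  0.02,  2.02, -1.41]))
(np.float64(17.9643826936122), np.float64(18.060129775295444), np.float64(0.19149416336648864), (np.float64(-0.21), 0.15, np.float64(-0.17), 0), array([389., 592., 632.]), array([ 0.88,  0.55,  0.12,  0.  ,  2.16, -1.29]))
(np.float64(17.908193072385842), np.float64(18.452226532372777), np.float64(1.0880669199738726), (np.float64(-0.22), 0.1, np.float64(-0.19), 0), array([435., 529., 653.]), array([ 0.76,  0.51,  0.12,  0.02,  2.19, -1.39]))
real	1m30.682s
user	1m31.013s
sys	0m0.131s
```

```bash
cat > g2.py <<'E'
from kin import *
from h import np as _n
k,_=fit();W=600
def wt(q):
    z=fk(q,k)[1].as_matrix()[:,2];return z
def run(q0,n,ys,angs):
    best=[]
    for y in ys:
        for a in angs:
            h=np.sqrt(.31**2-y*y);d=(round(h*np.cos(np.radians(a)),2),y,round(h*np.sin(np.radians(a)),2),0)
            q=roll(q0,[d]*n,k,W);z=wt(q);best.append((np.degrees(np.arccos(-z[2])),d,fk(q,k)[0].round(),q.round(2),z.round(2)))
    best.sort(key=lambda b:b[0]);return best
if __name__=="__main__":
    for q3 in(1.7,1.9,2.1):
        q0=np.array([.6,-.67,q3,0,np.pi-np.radians(25)+.67-q3,np.pi/2]);print("IN",q3,fk(q0,k)[0].round(),wt(q0).round(2))
        for b in run(q0,8,(-.2,-.15,-.1,-.05,0,.05,.1,.15,.2),(140,160,180,200,220)) [:3]:print(b)
E
python3 g2.py
```

```text
IN 1.7 [198. 229. 459.] [ 0.35  0.24 -0.91]
(np.float64(11.908840176075746), (np.float64(-0.28), 0.1, np.float64(0.1), 0), array([162., 189., 237.]), array([ 0.73, -0.68,  2.11, -0.15,  1.56,  1.72]), array([ 0.21, -0.01, -0.98]))
(np.float64(12.309096145914566), (np.float64(-0.27), 0.15, np.float64(0.0), 0), array([202., -63., 437.]), array([-1.02, -0.68,  1.7 ,  0.25,  2.12,  0.08]), array([ 0.17,  0.12, -0.98]))
(np.float64(13.772685471983925), (np.float64(-0.25), 0.15, np.float64(0.09), 0), array([258., -39., 255.]), array([-0.74, -0.68,  2.08,  0.24,  1.69,  0.27]), array([ 0.19,  0.14, -0.97]))
IN 1.9 [223. 245. 363.] [ 0.35  0.24 -0.91]
(np.float64(12.335648176945634), (np.float64(-0.29), 0.1, np.float64(0.0), 0), array([127., 199., 269.]), array([ 0.91, -0.68,  2.05, -0.19,  1.66,  1.88]), array([ 0.21, -0.03, -0.98]))
(np.float64(12.689397247531277), (np.float64(-0.28), 0.1, np.float64(0.1), 0), array([210., 123.,  41.]), array([ 0.17, -0.68,  2.51,  0.04,  1.09,  1.14]), array([ 0.21,  0.07, -0.98]))
(np.float64(12.723505390674294), (np.float64(-0.27), 0.15, np.float64(0.0), 0), array([248., -51., 266.]), array([-0.8 , -0.68,  2.06,  0.22,  1.74,  0.22]), array([ 0.17,  0.14, -0.98]))
IN 2.1 [231. 251. 262.] [ 0.35  0.24 -0.91]
(np.float64(12.696392796125847), (np.float64(-0.25), 0.15, np.float64(-0.09), 0), array([250., -45., 284.]), array([-0.76, -0.68,  2.02,  0.22,  1.76,  0.25]), array([ 0.17,  0.13, -0.98]))
(np.float64(13.31988624988284), (np.float64(-0.29), 0.1, np.float64(0.0), 0), array([144., 171.,  53.]), array([ 0.72, -0.68,  2.49, -0.16,  1.16,  1.76]), array([ 0.23,  0.01, -0.97]))
(np.float64(13.49178084649876), (np.float64(-0.22), 0.1, np.float64(-0.19), 0), array([104., 148., 516.]), array([ 0.75, -0.68,  1.53, -0.16,  2.09,  1.65]), array([ 0.23,  0.03, -0.97]))
```

```bash
cat > g3.py <<'E'
from kin import *
k,_=fit();W=600;g=np.random.default_rng(0)
out=[]
for i in range(2500):
    q2=g.uniform(-.68,1);q3=g.uniform(.13,2.3);q5=np.pi-q2-q3
    if not .17<q5<2.78:continue
    s=g.choice([-1,1]);q=np.array([.5,q2,q3,0,q5,s*2.78]);p,o=fk(q,k)
    if p[2]<200 or np.hypot(*p[:2])<200:continue
    y=g.choice([-1,1]);d=g.normal(size=3);d=.31*d/np.linalg.norm(d)*g.choice([0,1])
    Q=roll(q,[(*d,y*.089)],k,W);P,O=fk(Q,k);z=O.as_matrix()[:,2];u=np.array([np.cos(.5),np.sin(.5)]);n=np.array([-u[1],u[0]])
    out.append((np.degrees(np.arccos(-z[2])),np.degrees([z[:2]@u,z[:2]@n]).round(1),s,y,d.round(2),p.round(),(P-p).round(),q.round(2),Q.round(2)))
out.sort(key=lambda a:-a[0])
for o in out[:16]:print(*o)
E
time python3 g3.py
```

```text
2.9036935771826125 [-0.7  2.8] -1 -1 [-0.03 -0.15 -0.27] [467. 342. 552.] [14. 45. 66.] [ 0.5   0.26  0.69  0.    2.19 -2.78] [ 0.53  0.55  0.12  0.08  2.48 -2.81]
2.8632934855161585 [ 0.3 -2.8] -1 -1 [0.16 0.2  0.17] [497. 359. 205.] [-60.  -0. -38.] [ 0.5   0.25  1.42  0.    1.47 -2.78] [ 0.58  0.18  1.58 -0.05  1.38 -2.81]
2.2455888297997397 [0.3 2.2] 1 1 [ 0. -0. -0.] [505. 363. 212.] [ 16. -37.  -2.] [0.5  0.26 1.38 0.   1.49 2.78] [0.42 0.24 1.41 0.04 1.48 2.81]
2.150382913844053 [1.3 1.7] -1 -1 [-0.01 -0.07 -0.3 ] [156. 173. 766.] [-0. 26. 23.] [ 0.5  -0.09  0.5   0.    2.73 -2.78] [ 0.56  0.01  0.32  0.08  2.79 -2.81]
1.6909568105290769 [0.3 1.7] 1 1 [-0.  0. -0.] [663. 450. 206.] [ 17. -39.  -2.] [0.5  0.66 0.83 0.   1.65 2.78] [0.44 0.64 0.87 0.03 1.63 2.81]
1.6198044941017298 [1.6 0.2] -1 1 [-0.24 -0.17 -0.1 ] [647. 441. 433.] [ 1. 31. -4.] [ 0.5   0.76  0.2   0.    2.18 -2.78] [ 0.53  0.81  0.12  0.    2.18 -2.56]
1.5356067917816882 [0.2 1.5] 1 1 [0. 0. 0.] [598. 414. 274.] [ 18. -40.  -2.] [0.5  0.48 0.97 0.   1.69 2.78] [0.43 0.46 1.01 0.03 1.68 2.81]
1.1804061639374983
[... 977 characters left out ...]
312 [0.  0.1] 1 1 [ 0.23 -0.04  0.21] [200. 197. 385.] [ 41. -28. -42.] [ 0.5  -0.49  1.71  0.    1.92  2.78] [ 0.35 -0.47  1.79  0.    1.83  2.81]
0.059622891097591155 [0.  0.1] 1 1 [0.23 0.19 0.09] [500. 361. 494.] [ 17. -76. -18.] [0.5  0.29 0.78 0.   2.07 2.78] [0.37 0.22 0.91 0.   2.01 2.81]
0.026809272147462808 [-0. -0.] 1 1 [ 0. -0.  0.] [734. 489. 247.] [ 19. -39.   0.] [0.5  0.94 0.29 0.   1.92 2.78] [ 0.45  0.91  0.33 -0.    1.9   2.81]g3.py:11: RuntimeWarning: invalid value encountered in arccos
  out.append((np.degrees(np.arccos(-z[2])),np.degrees([z[:2]@u,z[:2]@n]).round(1),s,y,d.round(2),p.round(),(P-p).round(),q.round(2),Q.round(2)))

real	0m27.757s
user	0m27.752s
sys	0m0.143s
```

```bash
cat > g4.py <<'E'
from kin import *
k,_=fit();W=600
def case(q): # band pitch/roll given tool x axis (deg elevation of tool x, tool y)
    m=fk(q,k)[1].as_matrix();return np.degrees(np.arcsin(m[2,0])).round(1),np.degrees(np.arcsin(m[2,1])).round(1)
if __name__=="__main__":
    g=np.random.default_rng(1);D=[v/np.linalg.norm(v) for v in g.normal(size=(40,3))]
    for s in(-1,1):
      for q2,q3 in((.1,1.3),(.26,.75)):
        q0=np.array([.5,q2,q3,0,np.pi-q2-q3,s*2.81]);out=[]
        for t in(-.089,0,.089):
          if t*s<0: continue
          for v in D:
            d=.31*v;q=roll(q0,[(*d,t)]*4,k,W);out.append((*case(q),t,d.round(2),(fk(q,k)[0]-fk(q0,k)[0]).round(),q.round(2)))
        out.sort(key=lambda a:a[0]);print(s,fk(q0,k)[0].round())
        for o in out[:3]+out[-3:]:print(*o)
E
time python3 g4.py
```

```text
-1 [448. 332. 351.]
-2.3 1.7 -0.089 [ 0.07 -0.15 -0.26] [-28. 189. 219.] [ 0.76  0.62  0.12  0.07  2.42 -2.81]
-1.5 0.9 -0.089 [ 0.03 -0.25 -0.18] [ 35. 232. 144.] [ 0.75  0.73  0.12  0.04  2.3  -2.81]
-0.9 0.8 -0.089 [ 0.02 -0.27 -0.15] [ 52. 243. 119.] [ 0.75  0.76  0.12  0.03  2.27 -2.81]
12.3 -3.8 -0.089 [ 0.09 -0.18  0.24] [   7.  136. -217.] [ 0.78  0.38  1.4  -0.23  1.36 -2.81]
12.6 -4.3 -0.089 [ 0.16 -0.2   0.17] [  20.  114. -166.] [ 0.75  0.34  1.36 -0.23  1.44 -2.81]
12.9 -2.8 -0.089 [0.15 0.01 0.27] [-115.   44. -243.] [ 0.83  0.12  1.79 -0.24  1.25 -2.81]
-1 [475. 347. 528.]
-17.2 -0.1 -0.089 [ 0.07 -0.15 -0.26] [-52.  64. 134.] [ 0.49  0.49  0.12  0.5   2.49 -2.81]
-16.4 1.5 -0.089 [ 0.16 -0.06 -0.26] [-81.  11. 163.] [ 0.43  0.44  0.12  0.55  2.58 -2.81]
-16.4 -0.3 -0.089 [ 0.03 -0.25 -0.18] [ -3. 122.  76.] [ 0.54  0.59  0.12  0.42  2.38 -2.81]
4.1 -1.1 -0.089 [-0.03  0.15  0.27] [-242.  103. -224.] [ 0.98  0.01  1.49 -0.07  1.65 -2.81]
5.1 -1.9 -0.089 [ 0.05 -0.07  0.3 ] [ -92.  153. -251.] [ 0.84  0.26  1.26 -0.1   1.62 -2.81]
6.1 -2.1 -0.089 [0.15 0.01 0.27] [-148.
[... 522 characters left out ...]
 0.9 0.089 [ 0.07 -0.15 -0.26] [ 184. -174.  209.] [ 0.14  0.51  0.33 -0.03  2.31  2.81]
1 [475. 347. 528.]
-4.8 -1.1 0.089 [-0.03  0.15  0.27] [ -66. -241. -225.] [ 0.01 -0.19  1.67  0.09  1.67  2.81]
-4.7 -1.5 0.089 [-0.25  0.13  0.13] [-123. -205. -112.] [ 0.11 -0.27  1.51  0.09  1.9   2.81]
-4.6 -1.5 0.089 [ 0.05 -0.07  0.3 ] [ 114. -192. -249.] [0.09 0.21 1.32 0.08 1.62 2.81]
12.9 5.0 0.089 [-0.25 -0.18 -0.02] [ 83. -15.  47.] [ 0.52  0.63  0.12 -0.36  2.44  2.81]
13.5 -1.2 0.089 [ 0.03 -0.25 -0.18] [ 134. -109.   73.] [ 0.36  0.59  0.12 -0.34  2.37  2.81]
15.8 3.9 0.089 [-0.26 -0.06 -0.17] [-27. -55. 139.] [ 0.58  0.48  0.12 -0.52  2.58  2.81]
real	0m30.862s
user	0m30.565s
sys	0m0.184s
```

```bash
cat > plan.py <<'E'
import sys
from kin import *
from plant import get_state
k,_=fit();W=600
def now(): return np.array(get_state()['q'])
def show(q,tag=""):
    p,o=fk(q,k);m=o.as_matrix();print(tag,p.round(1),"xel %.1f yel %.1f yaw %.1f"%(np.degrees(np.arcsin(m[2,0])),np.degrees(np.arcsin(m[2,1])),np.degrees(np.arctan2(m[1,0],m[0,0]))),q.round(3))
def fmt(rows,g):
    rows=list(rows)+[(0,0,0,0)]*(-len(rows)%8)
    for i in range(0,len(rows),8):print(";".join("%g %g %g %g %g"%(*np.round(r,3),g) for r in rows[i:i+8]))
def travel(q,way,g,yaw=None,n=8,turnrows=None):
    """way: world target(s) straight line in n rows, yaw turned to target (deg) evenly"""
    p,o=fk(q,k);m=o.as_matrix();y0=np.degrees(np.arctan2(m[1,0],m[0,0]))
    dy=0 if yaw is None else -((yaw-y0+180)%360-180) if not turnrows else turnrows
    rows=[];tgt=np.array(way,float)
    for i in range(n):
        P,O=fk(q,k);d=O.inv().apply((tgt-P)/(n-i))/200;r=np.round([*d,dy/n/120],3);rows.append(r);q=roll(q,[r],k,W)
    fmt(rows,g);show(q,"pred");return q
def act(q,n,tx,ty,g,N=120,turn=(.089,),seed=0,zb=(0,0),pw=0.0):
    """constant action for n rows giving tool-x elevation tx, tool-y elevation ty"""
    rg=np.random.default_rng(seed);best=(1e9,);p0=fk(q,k)[0]
    for i in range(N):
        if i<N*.6: d=rg.normal(size=3);d*=.31*rg.uniform(.2,1)/np.linalg.norm(d);t=rg.choice(turn)
        else: d=best[1][:3]+rg.normal(size=3)*.04;d*=min(1,.31/np.linalg.norm(d));t=best[1][3]
        a=np.round([*d,t],3);Q=roll(q,[a]*n,k,W);P,O=fk(Q,k);m=O.as_matrix();e=np.degrees(np.arcsin([m[2,0],m[2,1]]))
        c=np.hypot(e[0]-tx,e[1]-ty)+pw*np.linalg.norm(P-p0)+ (1e3 if P[2]<250 else 0)
        if c<best[0]:best=(c,a,Q)
    fmt([best[1]]*n,g);show(best[2],"pred");return best[2]
E
python3 - <<'E'
from plan import *
q=now();show(q)
q=travel(q,(470,350,560),1,n=15,turnrows=154)
E
```

```text
[ 54.7 381.  643.2] xel -0.8 yel -2.4 yaw 153.6 [ 1.234 -0.023  0.804 -0.013  2.404  0.116]
-0.128 0.054 0.027 0 1;-0.128 0.054 0.027 0 1;-0.128 0.054 0.027 0 1;-0.128 0.054 0.027 0 1;-0.128 0.053 0.027 0 1;-0.128 0.054 0.028 0 1;-0.128 0.053 0.027 0 1;-0.128 0.054 0.028 0 1
-0.128 0.053 0.027 0 1;-0.128 0.054 0.028 0 1;-0.128 0.053 0.027 0 1;-0.129 0.054 0.028 0 1;-0.128 0.053 0.027 0 1;-0.129 0.054 0.028 0 1;-0.128 0.053 0.027 0 1;0 0 0 0 1
pred [469.9 350.  560. ] xel -0.8 yel -2.4 yaw 153.6 [ 0.526  0.319  0.602 -0.045  2.247 -0.61 ]
```

```bash
sed -i 's/dy=0 if yaw is None else -((yaw-y0+180)%360-180) if not turnrows else turnrows/dy=turnrows or (0 if yaw is None else -((yaw-y0+180)%360-180))/' plan.py
python3 - <<'E'
from plan import *
q=now()
q=travel(q,(440,350,560),1,n=16,turnrows=169)
q=act(q,8,20,0,1,turn=(.089,))
E
```

```text
-0.112 0.046 0.026 0.088 1;-0.101 0.066 0.026 0.088 1;-0.088 0.083 0.026 0.088 1;-0.071 0.098 0.026 0.088 1;-0.052 0.109 0.026 0.088 1;-0.031 0.117 0.026 0.088 1;-0.009 0.121 0.026 0.088 1;0.013 0.12 0.025 0.088 1
0.035 0.116 0.026 0.088 1;0.056 0.107 0.025 0.088 1;0.074 0.095 0.026 0.088 1;0.091 0.08 0.025 0.088 1;0.104 0.062 0.026 0.088 1;0.113 0.042 0.025 0.088 1;0.119 0.02 0.026 0.088 1;0.121 -0.002 0.025 0.088 1
pred [440.1 350.  560. ] xel 0.3 yel 2.5 yaw -15.4 [ 0.553  0.257  0.683 -0.043  2.229  2.367]
0.025 -0.098 -0.076 0.089 1;0.025 -0.098 -0.076 0.089 1;0.025 -0.098 -0.076 0.089 1;0.025 -0.098 -0.076 0.089 1;0.025 -0.098 -0.076 0.089 1;0.025 -0.098 -0.076 0.089 1;0.025 -0.098 -0.076 0.089 1;0.025 -0.098 -0.076 0.089 1
pred [554.3 173.5 651.7] xel 20.1 yel -0.3 yaw -77.5 [ 0.345  0.519  0.12  -0.572  2.46   2.81 ]
```

Request:
step_arm(deltas="-0.112 0.046 0.026 0.088 1;-0.101 0.066 0.026 0.088 1;-0.088 0.083 0.026 0.088 1;-0.071 0.098 0.026 0.088 1;-0.052 0.109 0.026 0.088 1;-0.031 0.117 0.026 0.088 1;-0.009 0.121 0.026 0.088 1;0.013 0.12 0.025 0.088 1")

```text
time_s: 4.1
eef_pos: [248.5, 365.6, 599.0]
tcp_rot: [2.566, 1.754, -0.047]
wrist_force: [-0.9, 0.0, -0.7]
opening: 1.0
gripper_force: 0.0
```

Request:
step_arm(deltas="0.035 0.116 0.026 0.088 1;0.056 0.107 0.025 0.088 1;0.074 0.095 0.026 0.088 1;0.091 0.08 0.025 0.088 1;0.104 0.062 0.026 0.088 1;0.113 0.042 0.025 0.088 1;0.119 0.02 0.026 0.088 1;0.121 -0.002 0.025 0.088 1")

```text
time_s: 5.1
eef_pos: [441.2, 350.2, 557.5]
tcp_rot: [3.067, -0.425, -0.0]
wrist_force: [-0.9, 0.1, 0.1]
opening: 1.0
gripper_force: 0.0
```

```bash
python3 - <<'E'
from plan import *
q=now();show(q)
for d in((0,0,0),(0,0,-.1),(-.1,0,-.1),(0.1,0.,-.1),(0,-.1,-.05),(0,.1,-.05)):
    print(d);show(roll(q,[(0,0,0,.089)]*2+[(*d,.089)]*6,k,W))
E
```

```text
[441.  350.3 557.5] xel 0.3 yel 2.6 yaw -15.8 [ 0.553  0.257  0.688 -0.044  2.225  2.373]
(0, 0, 0)
 [537.9 126.7 652.9] xel 13.3 yel 4.6 yaw -78.7 [ 0.214  0.502  0.12  -0.431  2.565  2.81 ]
(0, 0, -0.1)
 [460.7 154.8 702.4] xel 18.8 yel 1.5 yaw -82.8 [ 0.353  0.424  0.12  -0.651  2.608  2.81 ]
(-0.1, 0, -0.1)
 [415.3 214.4 706.9] xel 22.0 yel 2.4 yaw -80.0 [ 0.524  0.427  0.12  -0.786  2.648  2.81 ]
(0.1, 0.0, -0.1)
 [505.   87.9 691.9] xel 15.2 yel 0.7 yaw -85.4 [ 0.172  0.434  0.12  -0.499  2.568  2.81 ]
(0, -0.1, -0.05)
 [559.2 176.6 637.5] xel 19.9 yel 2.1 yaw -77.2 [ 0.343  0.543  0.12  -0.574  2.481  2.81 ]
(0, 0.1, -0.05)
 [430.3  73.5 717.8] xel 9.9 yel 3.3 yaw -82.8 [ 0.11   0.296  0.232 -0.368  2.641  2.81 ]
```

Request:
step_arm(deltas="0 0 0 0.089 1;0 0 0 0.089 1;-0.1 0 -0.1 0.089 1;-0.1 0 -0.1 0.089 1;-0.1 0 -0.1 0.089 1;-0.1 0 -0.1 0.089 1;-0.1 0 -0.1 0.089 1;-0.1 0 -0.1 0.089 1")

```text
time_s: 6.1
eef_pos: [432.7, 234.1, 693.0]
tcp_rot: [2.315, -1.716, 0.326]
wrist_force: [-0.7, -0.9, 0.4]
opening: 0.999
gripper_force: 0.0
```

```bash
python3 - <<'E'
from plan import *
q=now();show(q)
q=act(q,8,0,0,1,turn=(.089,))
E
```

```text
[432.1 235.5 692.7] xel 18.6 yel 3.4 yaw -72.5 [ 0.521  0.441  0.122 -0.645  2.624  2.81 ]
0.077 0.298 -0.034 0.089 1;0.077 0.298 -0.034 0.089 1;0.077 0.298 -0.034 0.089 1;0.077 0.298 -0.034 0.089 1;0.077 0.298 -0.034 0.089 1;0.077 0.298 -0.034 0.089 1;0.077 0.298 -0.034 0.089 1;0.077 0.298 -0.034 0.089 1
pred [ 54.4 -22.7 845.9] xel 10.1 yel -16.9 yaw -150.8 [ 0.011 -0.105  0.177 -1.39   2.79   2.81 ]
```

```bash
python3 - <<'E'
from plan import *
q=now()
for tgt in((450,330,330),(380,330,280)):
    Q=travel(q,tgt,1,n=8)
    act(Q,4,6,0,1,N=150);
    act(Q,8,0,0,1,N=120)
E
```

```text
-0.122 -0.041 0.196 0 1;-0.134 -0.038 0.213 0 1;-0.149 -0.034 0.235 0 1;-0.168 -0.028 0.264 0 1;-0.195 -0.017 0.307 0 1;-0.235 0.004 0.376 0 1;-0.307 0.05 0.508 0 1;-0.488 0.205 0.884 0 1
pred [561.7 389.9 440.1] xel 24.5 yel 23.4 yaw -57.0 [ 0.643  0.866  0.12  -0.676  2.561  2.81 ]
0.266 0.156 -0.033 0.089 1;0.266 0.156 -0.033 0.089 1;0.266 0.156 -0.033 0.089 1;0.266 0.156 -0.033 0.089 1;0 0 0 0 1;0 0 0 0 1;0 0 0 0 1;0 0 0 0 1
pred [503.7 183.3 642.4] xel 39.1 yel 3.4 yaw -99.8 [ 0.461  0.612  0.12  -1.173  2.616  2.81 ]
0.157 0.259 -0.065 0.089 1;0.157 0.259 -0.065 0.089 1;0.157 0.259 -0.065 0.089 1;0.157 0.259 -0.065 0.089 1;0.157 0.259 -0.065 0.089 1;0.157 0.259 -0.065 0.089 1;0.157 0.259 -0.065 0.089 1;0.157 0.259 -0.065 0.089 1
pred [296.2  76.8 780.9] xel 27.7 yel -5.9 yaw -128.7 [ 0.335  0.28   0.145 -1.39   2.784  2.81 ]
-0.145 -0.001 0.224 0 1;-0.159 0.003 0.247 0 1;-0.177 0.007 0.276 0 1;-0.2 0.015 0.316 0 1;-0.233 0.028 0.375 0 1;-0.283 0.051 0.47 0 1;-0.372 0.104 0.652 0 1;-0.601 0.282 1.178 0 1
pred [527.4 425.7 423. ] xel 25.8 yel 27.7 yaw -54.2 [ 0.709  0.903  0.12  -0.72   2.62   2.81 ]
0.253 0.175 -0.04 0.089 1;0.253 0.175 -0.04 0.089 1;0.253 0.175 -0.04 0.089 1;0.253 0.175 -0.04 0.089 1;0 0 0 0 1;0 0 0 0 1;0 0 0 0 1;0 0 0 0 1
pred [464.2 250.8 632.9] xel 42.5 yel 4.6 yaw -99.1 [ 0.585  0.644  0.12  -1.291  2.688  2.81 ]
0.181 0.226 -0.111 0.089 1;0.181 0.226 -0.111 0.089 1;0.181 0.226 -0.111 0.089 1;0.181 0.226 -0.111 0.089 1;0.181 0.226 -0.111 0.089 1;0.181 0.226 -0.111 0.089 1;0.181 0.226 -0.111 0.089 1;0.181 0.226 -0.111 0.089 1
pred [316.1 100.2 769.1] xel 29.3 yel -5.0 yaw -125.4 [ 0.384  0.324  0.134 -1.39   2.781  2.81 ]
```

```bash
sed -i 's/lo+1e-6,hi-1e-6/lo+.02,hi-.02/' kin.py; python3 - <<'E'
from plan import *
q=now()
for tgt in((450,330,330),(380,330,280)):
    Q=travel(q,tgt,1,n=8)
    act(Q,4,6,0,1,N=150);
    act(Q,8,0,0,1,N=120)
E
```

```text
-0.122 -0.041 0.196 0 1;-0.134 -0.038 0.213 0 1;-0.149 -0.034 0.235 0 1;-0.168 -0.028 0.264 0 1;-0.195 -0.017 0.307 0 1;-0.235 0.004 0.376 0 1;-0.307 0.05 0.508 0 1;-0.488 0.205 0.884 0 1
pred [561.7 389.9 440.1] xel 24.5 yel 23.4 yaw -57.0 [ 0.643  0.866  0.12  -0.676  2.561  2.81 ]
0.266 0.156 -0.033 0.089 1;0.266 0.156 -0.033 0.089 1;0.266 0.156 -0.033 0.089 1;0.266 0.156 -0.033 0.089 1;0 0 0 0 1;0 0 0 0 1;0 0 0 0 1;0 0 0 0 1
pred [503.7 183.3 642.4] xel 39.1 yel 3.4 yaw -99.8 [ 0.461  0.612  0.12  -1.173  2.616  2.81 ]
0.157 0.259 -0.065 0.089 1;0.157 0.259 -0.065 0.089 1;0.157 0.259 -0.065 0.089 1;0.157 0.259 -0.065 0.089 1;0.157 0.259 -0.065 0.089 1;0.157 0.259 -0.065 0.089 1;0.157 0.259 -0.065 0.089 1;0.157 0.259 -0.065 0.089 1
pred [296.2  76.8 780.9] xel 27.7 yel -5.9 yaw -128.7 [ 0.335  0.28   0.145 -1.39   2.784  2.81 ]
-0.145 -0.001 0.224 0 1;-0.159 0.003 0.247 0 1;-0.177 0.007 0.276 0 1;-0.2 0.015 0.316 0 1;-0.233 0.028 0.375 0 1;-0.283 0.051 0.47 0 1;-0.372 0.104 0.652 0 1;-0.601 0.282 1.178 0 1
pred [527.4 425.7 423. ] xel 25.8 yel 27.7 yaw -54.2 [ 0.709  0.903  0.12  -0.72   2.62   2.81 ]
0.253 0.175 -0.04 0.089 1;0.253 0.175 -0.04 0.089 1;0.253 0.175 -0.04 0.089 1;0.253 0.175 -0.04 0.089 1;0 0 0 0 1;0 0 0 0 1;0 0 0 0 1;0 0 0 0 1
pred [464.2 250.8 632.9] xel 42.5 yel 4.6 yaw -99.1 [ 0.585  0.644  0.12  -1.291  2.688  2.81 ]
0.181 0.226 -0.111 0.089 1;0.181 0.226 -0.111 0.089 1;0.181 0.226 -0.111 0.089 1;0.181 0.226 -0.111 0.089 1;0.181 0.226 -0.111 0.089 1;0.181 0.226 -0.111 0.089 1;0.181 0.226 -0.111 0.089 1;0.181 0.226 -0.111 0.089 1
pred [316.1 100.2 769.1] xel 29.3 yel -5.0 yaw -125.4 [ 0.384  0.324  0.134 -1.39   2.781  2.81 ]
```

```bash
python3 - <<'E'
from plan import *
q=now()
for tr in(-30,-50):
  for tgt in((450,330,330),(400,300,280)):
    print(tr,tgt);Q=travel(q,tgt,1,n=8,turnrows=tr)
E
```

```text
-30 (450, 330, 330)
-0.122 -0.041 0.196 -0.031 1;-0.128 -0.046 0.209 -0.031 1;-0.138 -0.054 0.221 -0.031 1;-0.148 -0.064 0.23 -0.031 1;-0.158 -0.077 0.235 -0.031 1;-0.165 -0.09 0.239 -0.031 1;-0.173 -0.104 0.242 -0.031 1;-0.187 -0.12 0.245 -0.031 1
pred [452.9 326.9 331.6] xel 13.4 yel 16.3 yaw -36.1 [ 0.644  0.246  1.208 -0.318  1.895  2.81 ]
-30 (400, 300, 280)
-0.124 -0.008 0.23 -0.031 1;-0.137 -0.014 0.247 -0.031 1;-0.154 -0.025 0.261 -0.031 1;-0.17 -0.039 0.268 -0.031 1;-0.184 -0.054 0.273 -0.031 1;-0.195 -0.072 0.275 -0.031 1;-0.209 -0.091 0.277 -0.031 1;-0.239 -0.116 0.28 -0.031 1
pred [406.1 292.6 283.4] xel 12.4 yel 16.9 yaw -34.2 [ 0.642  0.134  1.435 -0.303  1.788  2.81 ]
-50 (450, 330, 330)
-0.122 -0.041 0.196 -0.052 1;-0.125 -0.053 0.204 -0.052 1;-0.124 -0.067 0.207 -0.052 1;-0.115 -0.08 0.207 -0.052 1;-0.106 -0.093 0.207 -0.052 1;-0.095 -0.103 0.208 -0.052 1;-0.084 -0.113 0.207 -0.052 1;-0.07 -0.122 0.208 -0.052 1
pred [450.  329.9 330. ] xel 8.8 yel 17.5 yaw -20.8 [ 0.646  0.225  1.231 -0.302  1.861  2.543]
-50 (400, 300, 280)
-0.124 -0.008 0.23 -0.052 1;-0.135 -0.021 0.242 -0.052 1;-0.14 -0.038 0.245 -0.052 1;-0.135 -0.052 0.245 -0.052 1;-0.128 -0.067 0.245 -0.052 1;-0.12 -0.08 0.245 -0.052 1;-0.11 -0.093 0.245 -0.052 1;-0.1 -0.104 0.246 -0.052 1
pred [399.9 299.9 280. ] xel 8.6 yel 17.9 yaw -20.4 [ 0.658  0.118  1.456 -0.294  1.757  2.581]
```

```bash
python3 - <<'E'
from plan import *
q=now()
for tgt in((400,300,280),(350,380,300),(480,330,280)):
    print(tgt);Q=travel(q,tgt,1,n=8,turnrows=-45)
    for n in(6,8,10):act(Q,n,0,0,1,N=80)
E
```

```text
(400, 300, 280)
-0.124 -0.008 0.23 -0.047 1;-0.135 -0.02 0.243 -0.047 1;-0.144 -0.035 0.248 -0.047 1;-0.143 -0.05 0.249 -0.047 1;-0.137 -0.064 0.249 -0.047 1;-0.13 -0.077 0.25 -0.047 1;-0.123 -0.089 0.249 -0.047 1;-0.113 -0.101 0.25 -0.047 1
pred [400.  300.  279.9] xel 9.9 yel 17.4 yaw -24.5 [ 0.659  0.121  1.454 -0.296  1.761  2.657]
-0.298 0.03 0.013 0.089 1;-0.298 0.03 0.013 0.089 1;-0.298 0.03 0.013 0.089 1;-0.298 0.03 0.013 0.089 1;-0.298 0.03 0.013 0.089 1;-0.298 0.03 0.013 0.089 1;0 0 0 0 1;0 0 0 0 1
pred [275.3  96.9 287.4] xel 3.4 yel 5.9 yaw -62.3 [ 0.163 -0.417  1.87  -0.09   1.768  2.81 ]
0.012 -0.013 0.064 0.089 1;0.012 -0.013 0.064 0.089 1;0.012 -0.013 0.064 0.089 1;0.012 -0.013 0.064 0.089 1;0.012 -0.013 0.064 0.089 1;0.012 -0.013 0.064 0.089 1;0.012 -0.013 0.064 0.089 1;0.012 -0.013 0.064 0.089 1
pred [488.4 -56.4 257.3] xel 5.8 yel 1.1 yaw -82.8 [-0.21  -0.027  1.62  -0.102  1.533  2.81 ]
-0.091 -0.034 0.016 0.089 1;-0.091 -0.034 0.016 0.089 1;-0.091 -0.034 0.016 0.089 1;-0.091 -0.034 0.016 0.089 1;-0.091 -0.034 0.016 0.089 1;-0.091 -0.034 0.016 0.089 1;-0.091 -0.03
[... 2253 characters left out ...]
2 0.075 0.089 1;-0.008 0.022 0.075 0.089 1;-0.008 0.022 0.075 0.089 1;-0.008 0.022 0.075 0.089 1;-0.008 0.022 0.075 0.089 1;-0.008 0.022 0.075 0.089 1;-0.008 0.022 0.075 0.089 1
pred [520.1 -39.9 252.7] xel 5.8 yel 1.8 yaw -80.1 [-0.164  0.045  1.558 -0.106  1.535  2.81 ]
0.012 -0.013 0.064 0.089 1;0.012 -0.013 0.064 0.089 1;0.012 -0.013 0.064 0.089 1;0.012 -0.013 0.064 0.089 1;0.012 -0.013 0.064 0.089 1;0.012 -0.013 0.064 0.089 1;0.012 -0.013 0.064 0.089 1;0.012 -0.013 0.064 0.089 1
0.012 -0.013 0.064 0.089 1;0.012 -0.013 0.064 0.089 1;0 0 0 0 1;0 0 0 0 1;0 0 0 0 1;0 0 0 0 1;0 0 0 0 1;0 0 0 0 1
pred [ 581.7 -127.7  261.7] xel 3.3 yel 0.2 yaw -89.2 [-0.318  0.185  1.381 -0.055  1.559  2.81 ]
```

```bash
cat > cem.py <<'E'
import numpy as np,sys
from kin import lo,hi,fit
from plan import fmt,show,now
K,_=fit();W=600.
VM=np.array([1.89,1.89,2.22,3.01,3.01,3.01])*.7/8
def mm(a,ax):
    c,s=np.cos(a),np.sin(a);M=np.zeros(a.shape+(3,3));i,j,l=(0,1,2) if ax=='z' else (2,0,1)
    M[...,l,l]=1;M[...,i,i]=c;M[...,j,j]=c;M[...,i,j]=-s;M[...,j,i]=s;return M
def FK(q):
    a,L2,L3,e,h,T,b=K
    Z=mm(q[:,0],'z');A=Z@mm(q[:,1]+q[:,2],'y');O=A@mm(q[:,3],'z')@mm(q[:,4],'y')@mm(q[:,5]+np.pi/2,'z')
    v=np.stack([a+L2*np.sin(q[:,1]),np.full(len(q),b),h+L2*np.cos(q[:,1])],1)
    return (Z@v[...,None])[...,0]+A@np.array([e,0,L3])+O@np.array([0,0,T]),O
def res(q,p,o):
    P,O=FK(q);E=np.swapaxes(o,1,2)@O
    w=np.stack([E[:,2,1]-E[:,1,2],E[:,0,2]-E[:,2,0],E[:,1,0]-E[:,0,1]],1)/2
    return np.concatenate([P-p,W*w],1)
def step(q,a):
    P,O=FK(q);p=P+(O@(a[:,:3]*200)[...,None])[...,0];o=O@mm(np.radians(120*a[:,3]),'z');x=q.copy()
    for it in range(5):
        r=res(x,p,o);J=np.stack([(res(x+1e-5*np.eye(6)[i],p,o)-r)/1e-5 for i in range(6)],2)
        g=(np.swapaxes(J,1,2)@r[...,None])[...,0];H=np.swapaxes(J,1,2)@J
        fr=~(((x<=lo+1e-9)&(g>0))|((x>=hi-1e-9)&(g<0)))
        for _ in range(2):
            m=fr.astype(float);Hm=H*m[:,:,None]*m[:,None,:]+np.eye(6)*(1-m)[:,None,:]+np.eye(6)*1.
            d=-np.linalg.solve(Hm,(g*m)[...,None])[...,0]
            bad=((x+d<lo)&(x<=lo+1e-9))|((x+d>hi)&(x>=hi-1e-9));fr&=~bad
        x=np.clip(x+np.clip(d,-.3,.3),lo,hi)
    return x
def elev(O):return np.degrees(np.arcsin(np.clip(O[:,2,:2],-1,1)))
BX=np.array([[180,60,240],[560,480,1000]],float)
def cem(q0,n,cost,pop=220,it=22,seed=0,init=None,box=BX):
    g=np.random.default_rng(seed);mu=np.zeros((n,4)) if init is None else np.array(init,float);sd=np.tile([.12,.12,.12,.05],(n,1));best=(1e9,)
    for t in range(it):
        a=mu+sd*g.normal(size=(pop,n,4))
        if best[0]<1e9:a[0]=best[1]
        nn=np.linalg.norm(a[...,:3],axis=-1,keepdims=True);a[...,:3]*=np.minimum(1,.31/np.maximum(nn,1e-9));a[...,3]=np.clip(a[...,3],-.089,.089);a=a.round(2 if 0 else 3)
        q=np.tile(q0,(pop,1));c=np.zeros(pop)
        for i in range(n):
            Q=step(q,a[:,i]);P,O=FK(Q)
            c+=50*np.maximum(np.abs(Q-q)-VM,0).sum(1)+.03*(np.maximum(box[0]-P,0)+np.maximum(P-box[1],0)).sum(1);q=Q
            if hasattr(cost,'path'):c+=cost.path(i,P,O,Q)
        c+=cost(P,O,q)
        j=np.argsort(c)
        if c[j[0]]<best[0]:best=(c[j[0]],a[j[0]].copy(),q[j[0]].copy())
        el=a[j[:pop//8]];mu=.3*mu+.7*el.mean(0);sd=.3*sd+.7*el.std(0)+.002
    return best
E
cat > run1.py <<'E'
from cem import *
import time
q=np.clip(now(),lo,hi);show(q);t=time.time()
def c(P,O,Q):
    e=elev(O);return np.hypot(e[:,0],e[:,1])+.005*np.linalg.norm(P-np.array([450,300,350]),axis=1)
for n in(12,16):
    b=cem(q,n,c,seed=n);print(n,b[0],time.time()-t);fmt(b[1],1);show(b[2])
E
python3 run1.py
```

```text
[432.1 235.5 692.7] xel 18.6 yel 3.4 yaw -72.5 [ 0.521  0.441  0.122 -0.645  2.624  2.81 ]
12 14.591684453826039 8.4356107711792
-0.095 -0.15 -0.079 -0.046 1;-0.283 0.033 0.023 -0.049 1;-0.119 -0.188 -0.062 -0.059 1;-0.151 -0.112 -0.197 -0.064 1;-0.077 -0.175 -0.09 -0.053 1;-0.115 -0.189 -0.019 0.016 1;-0.021 -0.072 -0.266 -0.022 1;0.023 -0.211 -0.057 -0.063 1
-0.116 -0 -0.066 0.014 1;0.12 0.02 -0.034 -0.086 1;0.104 -0.074 -0.088 0.001 1;0.229 -0.206 -0.035 -0.043 1;0 0 0 0 1;0 0 0 0 1;0 0 0 0 1;0 0 0 0 1
 [439.8 440.4 612.2] xel 10.9 yel 7.3 yaw -16.2 [ 0.77   0.567  0.12  -0.36   2.442  2.359]
16 16.161290509250843 19.34501600265503
-0.016 -0.133 -0.089 -0.027 1;-0.062 0.044 -0.038 -0.062 1;-0.042 -0.066 -0.066 -0.039 1;-0.192 -0.025 -0.137 -0.017 1;-0.111 -0.044 -0.052 -0.012 1;0.032 -0.1 -0.079 -0.039 1;0.037 -0.189 -0.007 -0.049 1;-0.012 -0.123 0.01 -0.03 1
0.032 -0.152 -0.111 -0.064 1;-0.044 -0.124 0.008 -0.032 1;0.079 -0.209 0.032 -0.007 1;0.02 -0.085 0.035 0.044 1;-0.03 -0.161 0.028 -0.02 1;0.048 -0.039 -0.02 0.011 1;0.004 -0.144 0.023 -0.065 1;0.009 0.027 0.044 -0.021 1
 [494.3 449.4 550.4] xel 11.0 yel 10.0 yaw -17.1 [ 0.734  0.597  0.233 -0.358  2.337  2.375]
```

```bash
cat > cemb.py <<'E'
from cem import *
def cemb(q0,blocks,cost,pop=400,it=30,seed=0,init=None,box=BX,sd0=(.15,.15,.15,.06)):
    """blocks: rows per block; shifts are given in a frame turned with the tool"""
    nb=len(blocks);g=np.random.default_rng(seed);mu=np.zeros((nb,4)) if init is None else np.array(init,float);sd=np.tile(sd0,(nb,1));best=(1e9,)
    for t in range(it):
        a=mu+sd*g.normal(size=(pop,nb,4))
        if best[0]<1e9:a[0]=best[1]
        nn=np.linalg.norm(a[...,:3],axis=-1,keepdims=True);a[...,:3]*=np.minimum(1,.31/np.maximum(nn,1e-9));a[...,3]=np.clip(a[...,3],-.089,.089);a=a.round(2+1)
        q=np.tile(q0,(pop,1));c=np.zeros(pop)
        for b,m in enumerate(blocks):
            for _ in range(m):
                Q=step(q,a[:,b]);P,O=FK(Q)
                c+=30*np.maximum(np.abs(Q-q)-VM,0).sum(1)+.03*(np.maximum(box[0]-P,0)+np.maximum(P-box[1],0)).sum(1);q=Q
            c+=cost(b,P,O,q)
        j=np.argsort(c)
        if c[j[0]]<best[0]:best=(c[j[0]],a[j[0]].copy(),q[j[0]].copy())
        el=a[j[:pop//10]];mu=.2*mu+.8*el.mean(0);sd=.2*sd+.8*el.std(0)+.003
    return best
def rows(b,blocks):return [b[1][i] for i,m in enumerate(blocks) for _ in range(m)]
E
cat > run1.py <<'E'
from cemb import *
q=np.clip(now(),lo,hi)
bl=(4,4,4,4)
def c(b,P,O,Q):
    if b<3:return 0
    e=elev(O);return np.hypot(e[:,0],e[:,1])+.003*np.linalg.norm(P-np.array([450,350,350]),axis=1)
big=np.array([[-50,60,240],[560,600,1000]],float)
for seed,ini,bx in((0,None,BX),(1,[(-.12,-.04,.24,-.047)]*2+[(-.15,0,.05,.089)]*2,BX),(2,None,big),(3,[(-.28,.1,0,-.05)]*2+[(0,-.2,-.2,0)]*2,big)):
    b=cemb(q,bl,c,seed=seed,init=ini,box=bx);print(seed,b[0]);print(b[1]);show(b[2])
E
time python3 run1.py
```

```text
0 13.365919046252916
[[-0.229  0.002 -0.172 -0.064]
 [-0.149 -0.072 -0.121 -0.081]
 [ 0.089 -0.1   -0.234 -0.048]
 [ 0.073 -0.061 -0.18   0.023]]
 [185.9 479.6 684. ] xel 7.9 yel 9.1 yaw 12.3 [ 1.168  0.441  0.12  -0.402  2.598  2.192]
1 0.949546015619837
[[-0.082 -0.141  0.173 -0.046]
 [ 0.04   0.002  0.226  0.006]
 [-0.277  0.028  0.136  0.076]
 [-0.242 -0.192  0.011  0.046]]
 [548.   91.6 275.7] xel -0.1 yel 0.1 yaw -69.5 [2.700e-02 1.040e-01 1.444e+00 1.000e-03 1.595e+00 2.810e+00]
2 8.188110727321437
[[-0.266 -0.021 -0.158 -0.071]
 [-0.272 -0.094 -0.084 -0.069]
 [-0.124 -0.195 -0.207 -0.089]
 [ 0.131 -0.114 -0.257 -0.032]]
 [-32.5 592.2 622.3] xel 0.1 yel 6.4 yaw 55.3 [ 1.543  0.541  0.12  -0.165  2.533  2.015]
3 9.08242867406699
[[-0.236  0.199 -0.02  -0.089]
 [-0.281  0.06  -0.104 -0.071]
 [-0.024 -0.118 -0.286 -0.02 ]
 [ 0.1   -0.195 -0.22  -0.009]]
 [-14.8 510.7 674.6] xel 2.0 yel 7.0 yaw 18.4 [ 1.495  0.451  0.12  -0.173  2.665  2.596]
real	1m32.190s
user	1m31.967s
sys	0m0.724s
```

Request:
step_arm(deltas="-0.082 -0.141 0.173 -0.046 1;-0.082 -0.141 0.173 -0.046 1;-0.082 -0.141 0.173 -0.046 1;-0.082 -0.141 0.173 -0.046 1;0.04 0.002 0.226 0.006 1;0.04 0.002 0.226 0.006 1;0.04 0.002 0.226 0.006 1;0.04 0.002 0.226 0.006 1")

```text
time_s: 7.1
eef_pos: [540.5, 205.6, 375.0]
tcp_rot: [2.549, -1.275, 0.255]
wrist_force: [0.7, 0.6, -0.2]
opening: 0.998
gripper_force: 0.0
```

```bash
cat > run2.py <<'E'
from cemb import *
q=np.clip(now(),lo,hi);show(q);b=step(q[None],np.array([[0,0,0,0.]]))[0]
bl=(4,4)
def c(b,P,O,Q):
    if b<1:return 0
    e=elev(O);return np.hypot(e[:,0],e[:,1])+.003*np.linalg.norm(P-np.array([450,350,350]),axis=1)
for seed,ini in((1,[(-.27,.03,.13,.076),(-.24,-.19,.01,.046)]),(2,[(-.15,0,.05,.089)]*2)):
    b=cemb(q,bl,c,seed=seed,init=ini);print(b[0]);fmt(rows(b,bl),1);show(b[2])
E
python3 run2.py
```

```text
[540.2 207.3 374.7] xel 16.2 yel 9.7 yaw -51.7 [ 0.393  0.217  1.15  -0.331  1.858  2.81 ]
0.8223542432754466
-0.255 0.051 0.15 0.073 1;-0.255 0.051 0.15 0.073 1;-0.255 0.051 0.15 0.073 1;-0.255 0.051 0.15 0.073 1;-0.271 -0.142 -0.004 0.038 1;-0.271 -0.142 -0.004 0.038 1;-0.271 -0.142 -0.004 0.038 1;-0.271 -0.142 -0.004 0.038 1
 [489.1 100.7 273.1] xel 0.0 yel -0.0 yaw -68.2 [ 0.049 -0.015  1.573 -0.     1.583  2.81 ]
0.818543348888158
-0.237 0.021 0.163 0.074 1;-0.237 0.021 0.163 0.074 1;-0.237 0.021 0.163 0.074 1;-0.237 0.021 0.163 0.074 1;-0.286 -0.113 -0.038 0.04 1;-0.286 -0.113 -0.038 0.04 1;-0.286 -0.113 -0.038 0.04 1;-0.286 -0.113 -0.038 0.04 1
 [492.8 101.  291.9] xel -0.0 yel 0.0 yaw -68.2 [ 0.049 -0.01   1.532  0.     1.621  2.81 ]
```

Request:
step_arm(deltas="-0.237 0.021 0.163 0.074 1;-0.237 0.021 0.163 0.074 1;-0.237 0.021 0.163 0.074 1;-0.237 0.021 0.163 0.074 1;-0.286 -0.113 -0.038 0.04 1;-0.286 -0.113 -0.038 0.04 1;-0.286 -0.113 -0.038 0.04 1;-0.286 -0.113 -0.038 0.04 1")

```text
time_s: 8.1
eef_pos: [493.1, 100.0, 293.6]
tcp_rot: [-2.591, 1.766, 0.008]
wrist_force: [-0.5, 0.1, 0.2]
opening: 1.0
gripper_force: 0.0
```

```bash
cat > app.py <<'E'
from plan import *
import sys
x,y,z,yaw,n,g=map(float,sys.argv[1:7]);q=now();show(q);travel(q,(x,y,z),g,yaw=yaw,n=int(n))
E
python3 app.py 515 156.5 110 2 8 1; python3 app.py 515 156.5 110 2 7 1
```

```text
[493.1 100.  293.5] xel -0.4 yel -0.1 yaw -68.6 [ 0.042 -0.012  1.53   0.008  1.624  2.81 ]
-0.027 -0.025 0.115 -0.074 1;-0.023 -0.029 0.115 -0.074 1;-0.018 -0.033 0.115 -0.074 1;-0.013 -0.035 0.115 -0.074 1;-0.007 -0.036 0.115 -0.074 1;-0.001 -0.037 0.115 -0.074 1;0.004 -0.037 0.115 -0.074 1;0.01 -0.036 0.115 -0.074 1
pred [515.  156.6 110. ] xel -0.0 yel -0.5 yaw 2.5 [0.148 0.166 1.718 0.008 1.257 1.673]
 [493.1 100.  293.5] xel -0.4 yel -0.1 yaw -68.6 [ 0.042 -0.012  1.53   0.008  1.624  2.81 ]
-0.031 -0.029 0.131 -0.084 1;-0.025 -0.034 0.131 -0.084 1;-0.019 -0.038 0.132 -0.084 1;-0.012 -0.041 0.131 -0.084 1;-0.005 -0.042 0.132 -0.084 1;0.003 -0.042 0.131 -0.084 1;0.01 -0.041 0.132 -0.084 1;0 0 0 0 1
pred [515.1 156.4 110. ] xel -0.0 yel -0.5 yaw 2.0 [0.147 0.166 1.718 0.008 1.257 1.681]
```

Request:
step_arm(deltas="-0.031 -0.029 0.131 -0.084 1;-0.025 -0.034 0.131 -0.084 1;-0.019 -0.038 0.132 -0.084 1;-0.012 -0.041 0.131 -0.084 1;-0.005 -0.042 0.132 -0.084 1;0.003 -0.042 0.131 -0.084 1;0.01 -0.041 0.132 -0.084 1;0 0 0.1 0 1")

```text
time_s: 9.1
eef_pos: [514.9, 156.5, 88.6]
tcp_rot: [-3.135, -0.061, 0.002]
wrist_force: [0.3, 0.1, -0.6]
opening: 1.002
gripper_force: 0.0
```

```bash
python3 st.py; python3 app.py 514.8 156.4 30 2 4 1
python3 - <<'E'
from h import *
cv2.imwrite("pics/g1.png",cv2.resize(get_image("top")[190:310,110:290,::-1],None,fx=4,fy=4,interpolation=cv2.INTER_CUBIC))
E
```

```text
9.1 [0.148 0.188 1.74  0.007 1.214 1.678] [514.851 156.547  88.6  ] 538.1246803682349 [ 0.251  0.062 -0.613] [-0.01  -0.056 -0.021] 1.0023223996450015 0.0
[[ 0.999  0.039 -0.001]
 [ 0.039 -0.999  0.006]
 [-0.001 -0.006 -1.   ]] tilt 0.37560568870843847 yaw x 2.2155504300757007
 [515.  156.5  88.3] xel -0.1 yel -0.4 yaw 2.2 [0.148 0.188 1.74  0.007 1.214 1.678]
-0 0.001 0.073 0 1;-0 0 0.073 0 1;-0 0.001 0.073 0 1;-0.001 0 0.073 0 1;0 0 0 0 1;0 0 0 0 1;0 0 0 0 1;0 0 0 0 1
pred [514.7 156.5  29.9] xel -0.1 yel -0.4 yaw 2.2 [0.148 0.256 1.792 0.007 1.094 1.677]
```

View pics/g1.png

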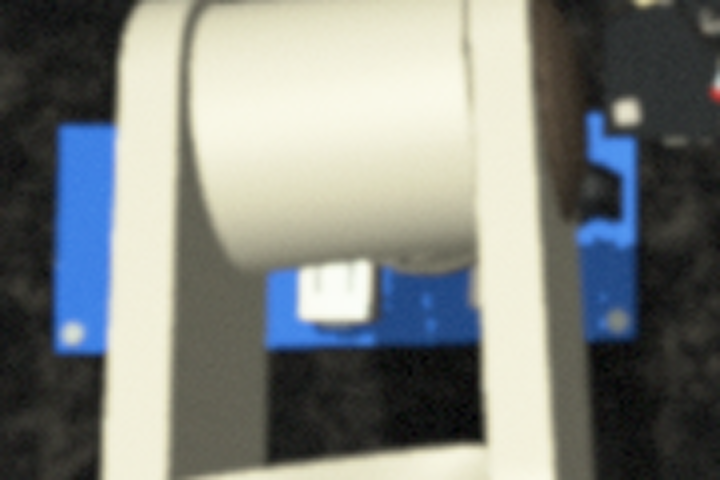

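The picture shows the forearm over case C, so the fingers are hidden. Only case B's near end is visible, at about (338,290). The pose readings match the measured centre of C, so I go on with the grasp.

Request:
step_arm(deltas="0 0 0.073 0 1;0 0 0.073 0 1;0 0 0.073 0 1;0 0 0.073 0 1;0 0 0 0 -1;0 0 0 0 -1;0 0 0 0 -1;0 0 0 0 -1", newtons=70)

```text
time_s: 10.15
eef_pos: [515.4, 156.8, 32.5]
tcp_rot: [-3.134, -0.056, -0.002]
wrist_force: [-1.5, 0.3, 5.4]
opening: 0.455
gripper_force: 71.7
```

```bash
python3 st.py; cat > rock.py <<'E'
from cemb import *
import sys
# phase A: from level hold, lift, band up to +25
def mk(tx,last,ctr,wy=.5):
    def c(b,P,O,Q):
        if b<last:return 0*Q[:,0]
        e=elev(O);return np.abs(e[:,0]-tx)+wy*np.maximum(np.abs(e[:,1])-(4 if tx else 0),0)*(1 if tx else 2)+.004*np.linalg.norm(P-np.array(ctr),axis=1)
    return c
HI=(450,250,650);LO=(480,200,320)
if __name__=="__main__":
    q=np.clip(now(),lo,hi);show(q)
    # lift straight first 4 rows of .31 (up 250) with turn
    z=np.array([[0,0,-.3,.0]]*2+[[0,0,-.3,.06]]*6);x=q.copy()
    for a in z:x=step(x[None],a[None])[0]
    fmt(z,-1);show(x,"lift")
    bl=(4,4)
    b=cemb(x,bl,mk(26,1,HI),init=[(0,-.1,-.2,.08),(-.1,0,-.15,.089)],it=25);fmt(rows(b,bl),-1);show(b[2],"up %.2f"%b[0])
    bl=(4,4,4,4);b=cemb(b[2],bl,mk(-26,3,LO),init=[(-.08,-.14,.17,-.046),(.04,0,.226,.006),(-.25,0,.15,.075),(-.2,0,.1,.089)],it=30);fmt(rows(b,bl),-1);show(b[2],"down %.2f"%b[0])
E
python3 rock.py
```

```text
10.15 [0.149 0.253 1.79  0.007 1.096 1.681] [515.433 156.802  32.464] 538.7560739621224 [-1.519  0.3    5.406] [-0.11   0.135 -0.051] 0.45473013381849625 71.71980544924736
[[ 0.999  0.035  0.001]
 [ 0.035 -0.999  0.007]
 [ 0.001 -0.007 -1.   ]] tilt 0.394153540056103 yaw x 2.0294504039383088
 [515.6 156.8  32.1] xel 0.1 yel -0.4 yaw 2.0 [0.149 0.253 1.79  0.007 1.096 1.681]
0 0 -0.3 0 -1;0 0 -0.3 0 -1;0 0 -0.3 0.06 -1;0 0 -0.3 0.06 -1;0 0 -0.3 0.06 -1;0 0 -0.3 0.06 -1;0 0 -0.3 0.06 -1;0 0 -0.3 0.06 -1
lift [515.  153.5 512.1] xel -0.2 yel -0.3 yaw -41.2 [0.143 0.124 0.946 0.007 2.069 2.436]
-0.039 -0.024 -0.214 0.086 -1;-0.039 -0.024 -0.214 0.086 -1;-0.039 -0.024 -0.214 0.086 -1;-0.039 -0.024 -0.214 0.086 -1;-0.304 -0.059 0.005 0.089 -1;-0.304 -0.059 0.005 0.089 -1;-0.304 -0.059 0.005 0.089 -1;-0.304 -0.059 0.005 0.089 -1
up 4.41 [459.7 108.7 697.2] xel 26.0 yel 3.4 yaw -99.0 [ 0.297  0.461  0.12  -0.911  2.663  2.81 ]
-0.122 -0.059 0.083 -0.075 -1;-0.122 -0.059 0.083 -0.075 -1;-0.122 -0.059 0.083 -0.075 -1;-0.122 -0.059 0.083 -0.075 -1;0.012 -0.115 0.137 -0.089 -1;0.012 -0.115 0.137 -0.089 -1;0.012 -0.115 0.137 -0.089 -1;0.012 -0.115 0.137 -0.089 -1
-0.17 -0.121 0.105 -0.089 -1;-0.17 -0.121 0.105 -0.089 -1;-0.17 -0.121 0.105 -0.089 -1;-0.17 -0.121 0.105 -0.089 -1;0.067 0.06 0.036 -0.089 -1;0.067 0.06 0.036 -0.089 -1;0.067 0.06 0.036 -0.089 -1;0.067 0.06 0.036 -0.089 -1
down 0.08 [472.6 214.6 324.3] xel -26.0 yel 3.5 yaw 63.4 [ 0.46   0.224  1.27  -0.351  1.956  0.826]
```

```bash
cat > rock2.py <<'E'
from rock import *
q=np.clip(now(),lo,hi)
z=np.array([[0,0,-.2,.0]]*2+[[0,0,-.2,.085]]*6);x=q.copy()
for a in z:x=step(x[None],a[None])[0]
fmt(z,-1);show(x,"lift")
for ini in([(-.2,.1,.1,.089)]*2,[(-.25,-.1,0,.089)]*2,[(0,-.15,.1,.089)]*2):
    b=cemb(x,(4,4),mk(-26,1,(450,200,330)),init=ini,it=25);fmt(rows(b,(4,4)),-1);show(b[2],"down %.2f"%b[0])
    bl=(4,4,4,4);b2=cemb(b[2],bl,mk(26,3,(450,250,600)),init=[(0,-.1,-.28,0),(0,0,-.25,.05),(-.1,0,-.15,.089),(-.2,0,-.1,.089)],it=25);print(b2[1]);show(b2[2],"up %.2f"%b2[0])
E
python3 rock2.py
```

```text
0 0 -0.2 0 -1;0 0 -0.2 0 -1;0 0 -0.2 0.085 -1;0 0 -0.2 0.085 -1;0 0 -0.2 0.085 -1;0 0 -0.2 0.085 -1;0 0 -0.2 0.085 -1;0 0 -0.2 0.085 -1
lift [515.2 154.6 352.1] xel -0.3 yel -0.3 yaw -59.2 [0.145 0.057 1.343 0.007 1.739 2.749]
-0.27 -0.105 0.108 0.081 -1;-0.27 -0.105 0.108 0.081 -1;-0.27 -0.105 0.108 0.081 -1;-0.27 -0.105 0.108 0.081 -1;-0.3 -0.049 -0.046 0.07 -1;-0.3 -0.049 -0.046 0.07 -1;-0.3 -0.049 -0.046 0.07 -1;-0.3 -0.049 -0.046 0.07 -1
down 0.57 [459.1  79.4 259.8] xel -26.0 yel -4.0 yaw -87.2 [-0.287 -0.115  1.755  0.453  1.578  2.81 ]
[[-0.156 -0.051 -0.183 -0.089]
 [-0.107 -0.099 -0.03  -0.077]
 [ 0.061 -0.04  -0.057 -0.083]
 [-0.009 -0.032 -0.019 -0.089]]
up 0.10 [433.4 235.8 592.9] xel 26.0 yel -3.9 yaw 73.0 [ 0.069 -0.059  1.027  0.505  2.023  0.608]
-0.271 -0.09 0.111 0.074 -1;-0.271 -0.09 0.111 0.074 -1;-0.271 -0.09 0.111 0.074 -1;-0.271 -0.09 0.111 0.074 -1;-0.302 -0.046 -0.052 0.078 -1;-0.302 -0.046 -0.052 0.078 -1;-0.302 -0.046 -0.052 0.078 -1;-0.302 -0.046 -0.052 0.078 -1
down 0.58 [442.9  72.3 260.6] xel -26.0 yel -3.3 yaw -88.5 [-0.312 -0.146  1.781  0.449  1.599  2.81 ]
[[-0.139 -0.075 -0.138 -0.089]
 [-0.107 -0.145 -0.065 -0.089]
 [ 0.034 -0.096 -0.059 -0.086]
 [-0.058  0.039 -0.025 -0.08 ]]
up 0.10 [445.2 228.  592.9] xel 26.0 yel -3.3 yaw 74.9 [ 0.05  -0.036  1.004  0.509  2.035  0.562]
-0.274 -0.109 0.095 0.072 -1;-0.274 -0.109 0.095 0.072 -1;-0.274 -0.109 0.095 0.072 -1;-0.274 -0.109 0.095 0.072 -1;-0.303 -0.033 -0.033 0.082 -1;-0.303 -0.033 -0.033 0.082 -1;-0.303 -0.033 -0.033 0.082 -1;-0.303 -0.033 -0.033 0.082 -1
down 0.59 [443.4  76.1 255.5] xel -26.0 yel -3.2 yaw -88.3 [-0.303 -0.142  1.788  0.449  1.587  2.81 ]
[[-0.132 -0.098 -0.141 -0.085]
 [-0.16   0.064 -0.052 -0.084]
 [ 0.136 -0.128  0.003 -0.089]
 [ 0.057  0.004 -0.08  -0.087]]
up 0.11 [463.9 245.1 580.1] xel 26.0 yel -3.1 yaw 75.7 [ 8.500e-02 -1.000e-03  9.980e-01  4.960e-01  1.997e+00  5.630e-01]
```

Request:
step_arm(deltas="0 0 -0.2 0 -1;0 0 -0.2 0 -1;0 0 -0.2 0.085 -1;0 0 -0.2 0.085 -1;0 0 -0.2 0.085 -1;0 0 -0.2 0.085 -1;0 0 -0.2 0.085 -1;0 0 -0.2 0.085 -1")

```text
time_s: 11.15
eef_pos: [514.7, 154.5, 353.0]
tcp_rot: [-2.722, 1.556, 0.005]
wrist_force: [0.5, 0.9, -4.1]
opening: 0.453
gripper_force: 72.2
```

```bash
python3 st.py
```

```text
11.15 [0.145 0.057 1.342 0.007 1.742 2.755] [514.681 154.53  352.973] 537.3788788316634 [ 0.508  0.915 -4.062] [ 0.035 -0.08   0.044] 0.45338140816896316 72.19992533326149
[[ 0.507 -0.862 -0.   ]
 [-0.862 -0.507  0.007]
 [-0.006 -0.003 -1.   ]] tilt 0.37470533799487477 yaw x -59.512339037560736
```

Request:
step_arm(deltas="-0.27 -0.105 0.108 0.081 -1;-0.27 -0.105 0.108 0.081 -1;-0.27 -0.105 0.108 0.081 -1;-0.27 -0.105 0.108 0.081 -1;-0.3 -0.049 -0.046 0.075 -1;-0.3 -0.049 -0.046 0.075 -1;-0.3 -0.049 -0.046 0.075 -1;-0.3 -0.049 -0.046 0.075 -1")

```text
time_s: 12.15
eef_pos: [455.0, 70.8, 254.7]
tcp_rot: [-1.921, 1.945, 0.404]
wrist_force: [0.2, -0.9, -4.0]
opening: 0.456
gripper_force: 72.3
```

```bash
python3 st.py; cat > up.py <<'E'
from rock import *
q=np.clip(now(),lo,hi);show(q)
def wrap(c,last):
    return lambda b,P,O,Q:c(b,P,O,Q)+(10*np.maximum(2.6-Q[:,5],0) if b==last else 0)
best=None
for bl,ini in(((4,4,4),[(0,-.1,-.29,.0),(-.1,0,-.2,.089),(-.2,0,-.1,.089)]),((4,4,4,4),[(0,-.1,-.28,0),(0,0,-.25,.05),(-.1,0,-.15,.089),(-.2,0,-.1,.089)])):
    b=cemb(q,bl,wrap(mk(26,len(bl)-1,(450,250,600)),len(bl)-1),init=ini,it=25);fmt(rows(b,bl),-1);show(b[2],"up %.2f"%b[0])
    bl=(4,4,4,4);b2=cemb(b[2],bl,mk(0,3,(480,200,320)),init=[(-.08,-.14,.17,-.046),(.04,0,.226,.006),(-.24,.02,.16,.074),(-.28,-.11,-.04,.04)],it=20);fmt(rows(b2,bl),-1);show(b2[2],"lev %.2f"%b2[0])
E
python3 up.py
```

```text
12.15 [-0.326 -0.121  1.778  0.469  1.579  2.81 ] [455.003  70.752 254.731] 460.47085060253124 [ 0.166 -0.864 -3.982] [-0.509  0.084  0.034] 0.4559591026835855 72.32192918658257
[[ 0.003 -0.998  0.064]
 [-0.89   0.027  0.455]
 [-0.456 -0.058 -0.888]] tilt 27.371382564564787 yaw x -89.81110019883178
 [454.7  68.3 254. ] xel -27.1 yel -3.3 yaw -89.8 [-0.326 -0.121  1.778  0.469  1.579  2.81 ]
-0.241 -0.05 -0.189 -0.089 -1;-0.241 -0.05 -0.189 -0.089 -1;-0.241 -0.05 -0.189 -0.089 -1;-0.241 -0.05 -0.189 -0.089 -1;-0.178 -0.173 -0.186 -0.089 -1;-0.178 -0.173 -0.186 -0.089 -1;-0.178 -0.173 -0.186 -0.089 -1;-0.178 -0.173 -0.186 -0.089 -1
-0.168 -0.236 -0.111 -0.089 -1;-0.168 -0.236 -0.111 -0.089 -1;-0.168 -0.236 -0.111 -0.089 -1;-0.168 -0.236 -0.111 -0.089 -1;0 0 0 0 -1;0 0 0 0 -1;0 0 0 0 -1;0 0 0 0 -1
up 21.19 [198.8 372.1 824.3] xel 19.3 yel -18.9 yaw 34.0 [0.661 0.166 0.12  0.514 2.429 2.043]
0.008 -0.005 0.117 -0.054 -1;0.008 -0.005 0.117 -0.054 -1;0.008 -0.005 0.117 -0.054 -1;0.008 -0.005 0.117 -0.054 -1;0.003 0.156 0.14 -0.039 -1;0.003 0.156 0.14 -0.039 -1;0.003 0.156 0.14 -0.039 -1;0.
[... 826 characters left out ...]
03 -0.025 -0.08 -1
up 13.41 [176.7 467.3 798.3] xel 26.0 yel -8.0 yaw 62.2 [0.918 0.245 0.12  0.316 2.326 1.636]
-0.055 0.091 0.023 -0.048 -1;-0.055 0.091 0.023 -0.048 -1;-0.055 0.091 0.023 -0.048 -1;-0.055 0.091 0.023 -0.048 -1;-0.034 0.002 0.119 -0.038 -1;-0.034 0.002 0.119 -0.038 -1;-0.034 0.002 0.119 -0.038 -1;-0.034 0.002 0.119 -0.038 -1
-0.281 -0.054 0.092 0.026 -1;-0.281 -0.054 0.092 0.026 -1;-0.281 -0.054 0.092 0.026 -1;-0.281 -0.054 0.092 0.026 -1;-0.127 -0.131 0.035 0.016 -1;-0.127 -0.131 0.035 0.016 -1;-0.127 -0.131 0.035 0.016 -1;-0.127 -0.131 0.035 0.016 -1
lev 27.82 [187.6 207.5 424.9] xel 26.4 yel 0.2 yaw 85.9 [-1.000e-03 -6.800e-01  1.782e+00  4.980e-01  1.953e+00  2.820e-01]
```

```bash
python3 - <<'E'
from plan import *
q=now();q=travel(q,(430,180,320),-1,n=16,turnrows=-170)
E
```

```text
-0.04 0.007 -0.003 -0.089 -1;-0.041 -0 -0.003 -0.089 -1;-0.04 -0.008 -0.003 -0.089 -1;-0.038 -0.015 -0.003 -0.089 -1;-0.035 -0.022 -0.003 -0.089 -1;-0.03 -0.028 -0.003 -0.089 -1;-0.024 -0.033 -0.003 -0.089 -1;-0.018 -0.037 -0.003 -0.089 -1
-0.011 -0.04 -0.003 -0.089 -1;-0.003 -0.041 -0.003 -0.089 -1;0.005 -0.041 -0.003 -0.089 -1;0.012 -0.04 -0.003 -0.089 -1;0.019 -0.037 -0.003 -0.089 -1;0.026 -0.032 -0.003 -0.089 -1;0.031 -0.027 -0.002 -0.089 -1;0.036 -0.021 -0.003 -0.089 -1
pred [430.  180.  320.1] xel 27.4 yel -0.8 yaw 79.9 [-0.076 -0.203  1.715  0.477  1.594  0.116]
```

Request:
step_arm(deltas="-0.04 0.007 -0.003 -0.089 -1;-0.041 -0 -0.003 -0.089 -1;-0.04 -0.008 -0.003 -0.089 -1;-0.038 -0.015 -0.003 -0.089 -1;-0.035 -0.022 -0.003 -0.089 -1;-0.03 -0.028 -0.003 -0.089 -1;-0.024 -0.033 -0.003 -0.089 -1;-0.018 -0.037 -0.003 -0.089 -1")

```text
time_s: 13.15
eef_pos: [442.9, 126.8, 287.6]
tcp_rot: [-2.665, 0.112, -0.062]
wrist_force: [-0.6, -1.0, -4.1]
opening: 0.455
gripper_force: 72.4
```

Request:
step_arm(deltas="-0.011 -0.04 -0.003 -0.089 -1;-0.003 -0.041 -0.003 -0.089 -1;0.005 -0.041 -0.003 -0.089 -1;0.012 -0.04 -0.003 -0.089 -1;0.019 -0.037 -0.003 -0.089 -1;0.026 -0.032 -0.003 -0.089 -1;0.031 -0.027 -0.002 -0.089 -1;0.036 -0.021 -0.003 -0.089 -1")

```text
time_s: 14.15
eef_pos: [430.3, 183.0, 320.6]
tcp_rot: [-2.121, -1.799, -0.503]
wrist_force: [-0.8, 0.1, -4.1]
opening: 0.451
gripper_force: 72.4
```

```bash
python3 st.py; cat > lev.py <<'E'
from rock import *
import sys
s=float(sys.argv[1])  # limit sign to go to (-1: q6 -> -2.81)
q=np.clip(now(),lo,hi);show(q)
for bl,ctr in(((6,6,4,4),(450,220,330)),((4,4,4,4),(450,220,330))):
  for ini in([(0,0,0,s*.089)]*4,[(0,.1,0,s*.089)]*2+[(.2*s,.1,.1,s*.089),(.2*s,0,0,s*.06)],):
    b=cemb(q,bl,mk(0,3,ctr),init=ini,it=25,sd0=(.12,.12,.12,.02));fmt(rows(b,bl),-1);show(b[2],"lev %.2f"%b[0])
E
python3 lev.py -1
```

```text
14.15 [-0.074 -0.202  1.714  0.475  1.594  0.11 ] [430.334 182.966 320.552] 467.61556277301776 [-0.794  0.098 -4.065] [-0.523  0.11   0.007] 0.4511048485351169 72.36335501074791
[[ 0.147  0.987  0.063]
 [ 0.877 -0.16   0.454]
 [ 0.458 -0.012 -0.889]] tilt 27.2611625441745 yaw x 80.45294881021849
 [430.  180.6 319.9] xel 27.3 yel -0.7 yaw 80.5 [-0.074 -0.202  1.714  0.475  1.594  0.11 ]
-0 0.017 -0.021 -0.089 -1;-0 0.017 -0.021 -0.089 -1;-0 0.017 -0.021 -0.089 -1;-0 0.017 -0.021 -0.089 -1;-0 0.017 -0.021 -0.089 -1;-0 0.017 -0.021 -0.089 -1;-0.037 -0.053 0.008 -0.089 -1;-0.037 -0.053 0.008 -0.089 -1
-0.037 -0.053 0.008 -0.089 -1;-0.037 -0.053 0.008 -0.089 -1;-0.037 -0.053 0.008 -0.089 -1;-0.037 -0.053 0.008 -0.089 -1;0.169 -0.176 0.043 -0.077 -1;0.169 -0.176 0.043 -0.077 -1;0.169 -0.176 0.043 -0.077 -1;0.169 -0.176 0.043 -0.077 -1
0.279 -0.131 -0.032 -0.089 -1;0.279 -0.131 -0.032 -0.089 -1;0.279 -0.131 -0.032 -0.089 -1;0.279 -0.131 -0.032 -0.089 -1;0 0 0 0 -1;0 0 0 0 -1;0 0 0 0 -1;0 0 0 0 -1
lev 7.87 [514.6 129.7 259.4] xel -5.3 yel -1.1 yaw -106.0 [ 0.056  0.018  1.571  0.082  1.504 -
[... 1188 characters left out ...]
0.125 -0.015 -0.089 -1
lev 25.58 [316.5 105.6 241.4] xel -16.0 yel 6.9 yaw -120.8 [-0.197 -0.439  1.998  0.305  1.608 -2.81 ]
-0.018 -0.1 -0.081 -0.089 -1;-0.018 -0.1 -0.081 -0.089 -1;-0.018 -0.1 -0.081 -0.089 -1;-0.018 -0.1 -0.081 -0.089 -1;-0.004 -0.026 0.012 -0.089 -1;-0.004 -0.026 0.012 -0.089 -1;-0.004 -0.026 0.012 -0.089 -1;-0.004 -0.026 0.012 -0.089 -1
-0.111 -0.084 0.09 -0.089 -1;-0.111 -0.084 0.09 -0.089 -1;-0.111 -0.084 0.09 -0.089 -1;-0.111 -0.084 0.09 -0.089 -1;0.232 -0.086 -0.006 -0.089 -1;0.232 -0.086 -0.006 -0.089 -1;0.232 -0.086 -0.006 -0.089 -1;0.232 -0.086 -0.006 -0.089 -1
lev 25.90 [377.2 109.2 236.9] xel -17.2 yel 6.7 yaw -120.5 [-0.168 -0.296  1.916  0.324  1.532 -2.81 ]
```

Request:
step_arm(deltas="0 0.017 -0.021 -0.089 -1;0 0.017 -0.021 -0.089 -1;0 0.017 -0.021 -0.089 -1;0 0.017 -0.021 -0.089 -1;0 0.017 -0.021 -0.089 -1;0 0.017 -0.021 -0.089 -1;-0.037 -0.053 0.008 -0.089 -1;-0.037 -0.053 0.008 -0.089 -1")

```text
time_s: 15.15
eef_pos: [449.8, 154.4, 332.1]
tcp_rot: [0.368, 3.023, 0.738]
wrist_force: [0.4, 0.5, -4.0]
opening: 0.458
gripper_force: 72.3
```

Request:
step_arm(deltas="-0.037 -0.053 0.008 -0.089 -1;-0.037 -0.053 0.008 -0.089 -1;-0.037 -0.053 0.008 -0.089 -1;-0.037 -0.053 0.008 -0.089 -1;0.169 -0.176 0.043 -0.077 -1;0.169 -0.176 0.043 -0.077 -1;0.169 -0.176 0.043 -0.077 -1;0.169 -0.176 0.043 -0.077 -1")

```text
time_s: 16.15
eef_pos: [505.7, 70.2, 238.5]
tcp_rot: [-1.363, 2.557, 0.443]
wrist_force: [1.7, -0.3, -3.1]
opening: 0.455
gripper_force: 72.3
```

```bash
python3 st.py; cat > fin.py <<'E'
from rock import *
s=float(sys.argv[1]);q=np.clip(now(),lo,hi);show(q)
for ini in([(-.27*s,-.13,-.03,s*.089)]*2,[(-.25*s,-.1,0,s*.089),(-.2*s,.1,0,.04*s)]):
    b=cemb(q,(4,4),mk(0,1,(500,200,280)),init=ini,it=30);fmt(rows(b,(4,4)),-1);show(b[2],"lev %.2f"%b[0])
E
python3 fin.py -1
```

```text
16.15 [-0.231 -0.004  1.673  0.367  1.519 -2.81 ] [505.738  70.23  238.48 ] 510.59112371541823 [ 1.745 -0.3   -3.083] [-0.378  0.061  0.019] 0.4552500880424618 72.31170862913132
[[-0.55  -0.834  0.043]
 [-0.771  0.527  0.358]
 [-0.321  0.164 -0.933]] tilt 21.118423476082445 yaw x -125.51645786994918
 [505.5  68.3 238. ] xel -18.7 yel 9.4 yaw -125.5 [-0.231 -0.004  1.673  0.367  1.519 -2.81 ]
0.264 -0.117 -0.038 -0.053 -1;0.264 -0.117 -0.038 -0.053 -1;0.264 -0.117 -0.038 -0.053 -1;0.264 -0.117 -0.038 -0.053 -1;0.257 -0.026 -0.029 -0.046 -1;0.257 -0.026 -0.029 -0.046 -1;0.257 -0.026 -0.029 -0.046 -1;0.257 -0.026 -0.029 -0.046 -1
lev 1.39 [460.7  66.4 269.7] xel 0.0 yel -0.8 yaw -110.1 [-0.019 -0.094  1.655 -0.005  1.567 -2.81 ]
0.243 -0.134 -0.045 -0.053 -1;0.243 -0.134 -0.045 -0.053 -1;0.243 -0.134 -0.045 -0.053 -1;0.243 -0.134 -0.045 -0.053 -1;0.293 0.003 -0.018 -0.046 -1;0.293 0.003 -0.018 -0.046 -1;0.293 0.003 -0.018 -0.046 -1;0.293 0.003 -0.018 -0.046 -1
lev 1.34 [450.2  60.8 267.2] xel 0.0 yel -0.7 yaw -110.9 [-0.033 -0.116  1.68  -0.004  1.566 -2.81 ]
```

Request:
step_arm(deltas="0.264 -0.117 -0.038 -0.053 -1;0.264 -0.117 -0.038 -0.053 -1;0.264 -0.117 -0.038 -0.053 -1;0.264 -0.117 -0.038 -0.053 -1;0.257 -0.026 -0.029 -0.046 -1;0.257 -0.026 -0.029 -0.046 -1;0.257 -0.026 -0.029 -0.046 -1;0.257 -0.026 -0.029 -0.046 -1")

```text
time_s: 17.15
eef_pos: [459.4, 68.5, 270.5]
tcp_rot: [-1.807, 2.563, -0.027]
wrist_force: [-0.4, 0.3, -3.4]
opening: 0.457
gripper_force: 72.3
```

```bash
python3 st.py; python3 - <<'E'
from h import *
t=[]
for i in range(8):
    get_image("side");s=get_state();m=R.from_rotvec(s['tcp_rot']).as_matrix();t.append(np.r_[m.T@s['ft_torque'],m.T@s['wrist_force']])
print("tool-frame torque/force mean",np.mean(t,0).round(3),np.std(t,0).round(3))
E
python3 app.py 515 156.5 110 182 8 -1
```

```text
17.15 [-0.011 -0.096  1.656 -0.011  1.568 -2.81 ] [459.399  68.52  270.514] 464.48087155234697 [-0.409  0.251 -3.419] [ 0.015  0.002 -0.011] 0.4565322584027124 72.27352201938629
[[-0.336 -0.942  0.014]
 [-0.942  0.336 -0.011]
 [ 0.006 -0.017 -1.   ]] tilt 1.0161304431759566 yaw x -109.63669002123791
tool-frame torque/force mean [-0.01  -0.021  0.    -0.119 -0.065  3.611] [0.035 0.038 0.028 0.711 0.239 0.915]
 [460.2  68.3 270. ] xel 0.2 yel -0.9 yaw -109.7 [-0.013 -0.094  1.655 -0.009  1.567 -2.81 ]
-0.064 -0.012 0.1 0.071 -1;-0.065 -0.002 0.1 0.071 -1;-0.065 0.007 0.1 0.071 -1;-0.063 0.017 0.1 0.071 -1;-0.06 0.026 0.1 0.071 -1;-0.055 0.034 0.1 0.071 -1;-0.049 0.042 0.1 0.071 -1;-0.043 0.048 0.099 0.071 -1
pred [515.1 156.4 110.1] xel -0.7 yel -0.5 yaw -177.9 [ 0.158  0.161  1.724 -0.012  1.245 -1.446]
```

Request:
step_arm(deltas="-0.064 -0.012 0.1 0.071 -1;-0.065 -0.002 0.1 0.071 -1;-0.065 0.007 0.1 0.071 -1;-0.063 0.017 0.1 0.071 -1;-0.06 0.026 0.1 0.071 -1;-0.055 0.034 0.1 0.071 -1;-0.049 0.042 0.1 0.071 -1;-0.043 0.048 0.1 0.071 -1")

```text
time_s: 18.55
eef_pos: [515.3, 156.8, 109.2]
tcp_rot: [-0.05, 3.128, -0.015]
wrist_force: [-0.3, 0.6, -3.3]
opening: 0.453
gripper_force: 72.2
```

```bash
python3 st.py; python3 app.py 515.2 156.6 33 182 5 -1
```

```text
18.55 [ 0.159  0.163  1.724 -0.012  1.243 -1.44 ] [515.287 156.76  109.236] 538.6036857369836 [-0.301  0.63  -3.332] [-0.009  0.049 -0.009] 0.4525471389483938 72.20098301768303
[[-0.999 -0.032  0.013]
 [-0.032  0.999 -0.009]
 [-0.013 -0.01  -1.   ]] tilt 0.9298558285288824 yaw x -178.17094295242134
 [515.3 156.8 109. ] xel -0.7 yel -0.6 yaw -178.2 [ 0.159  0.163  1.724 -0.012  1.243 -1.44 ]
0.001 0.001 0.076 -0 -1;0.001 0 0.076 -0 -1;0.001 0.001 0.076 -0 -1;0.001 0 0.076 -0 -1;0.002 0.001 0.076 -0 -1;0 0 0 0 -1;0 0 0 0 -1;0 0 0 0 -1
pred [515.1 156.7  33. ] xel -0.7 yel -0.6 yaw -178.2 [ 0.158  0.248  1.795 -0.013  1.087 -1.438]
```

Request:
step_arm(deltas="0 0 0.076 0 -1;0 0 0.076 0 -1;0 0 0.076 0 -1;0 0 0.076 0 -1;0 0 0.076 0 -1;0 0 0 0 -1;0 0 0 0 1;0 0 0 0 1")

```text
time_s: 19.55
eef_pos: [516.2, 156.0, 34.7]
tcp_rot: [-0.059, 3.126, -0.015]
wrist_force: [-0.4, 0.2, 0.1]
opening: 0.863
gripper_force: 0.0
```

```bash
python3 st.py; python3 - <<'E'
from plan import *
q=now();fmt([(0,0,-.15,0)]*3,1)
for i in range(3):q=roll(q,[(0,0,-.15,0)],k,W)
q=travel(q,(505.8,250.5,95),1,yaw=181.8,n=5)
E
```

```text
19.55 [ 0.157  0.247  1.793 -0.013  1.089 -1.445] [516.23  156.012  34.708] 539.2893248112202 [-0.41   0.151  0.095] [ 0.043 -0.035  0.048] 0.862759029366164 0.0
[[-0.999 -0.038  0.015]
 [-0.038  0.999 -0.009]
 [-0.014 -0.01  -1.   ]] tilt 1.0001686046771974 yaw x -177.83783841413995
0 0 -0.15 0 1;0 0 -0.15 0 1;0 0 -0.15 0 1;0 0 0 0 1;0 0 0 0 1;0 0 0 0 1;0 0 0 0 1;0 0 0 0 1
0.006 0.094 0.028 0.001 1;0.006 0.094 0.028 0.001 1;0.007 0.094 0.029 0.001 1;0.007 0.094 0.028 0.001 1;0.006 0.095 0.029 0.001 1;0 0 0 0 1;0 0 0 0 1;0 0 0 0 1
pred [505.8 250.6  95. ] xel -0.8 yel -0.6 yaw -178.4 [ 0.331  0.227  1.677 -0.014  1.226 -1.263]
```

Request:
step_arm(deltas="0 0 -0.15 0 1;0 0 -0.15 0 1;0 0 -0.15 0 1;0.006 0.094 0.028 0.001 1;0.006 0.094 0.028 0.001 1;0.007 0.094 0.029 0.001 1;0.007 0.094 0.028 0.001 1;0.006 0.095 0.029 0.001 1")

```text
time_s: 20.55
eef_pos: [505.3, 251.8, 94.2]
tcp_rot: [-0.043, 3.128, -0.015]
wrist_force: [0.4, 0.2, -0.2]
opening: 0.998
gripper_force: 0.0
```

```bash
python3 st.py; python3 app.py 505.8 250.5 31 181.8 4 1
python3 - <<'E'
from h import *
cv2.imwrite("pics/g2.png",cv2.resize(get_image("side")[150:270,240:420,::-1],None,fx=4,fy=4,interpolation=cv2.INTER_CUBIC))
E
```

```text
20.55 [ 0.333  0.229  1.677 -0.014  1.226 -1.26 ] [505.283 251.796  94.175] 564.5455343376173 [ 0.419  0.162 -0.196] [-0.011 -0.037  0.004] 0.9982670353520338 0.0
[[-1.    -0.027  0.014]
 [-0.027  1.    -0.01 ]
 [-0.013 -0.01  -1.   ]] tilt 0.9462198615859251 yaw x -178.43553814217734
 [505.3 251.9  93.9] xel -0.8 yel -0.6 yaw -178.4 [ 0.333  0.229  1.677 -0.014  1.226 -1.26 ]
0 -0.001 0.079 -0 1;0.001 -0.001 0.079 -0 1;0 -0.001 0.078 -0 1;0.001 -0.001 0.079 -0 1;0 0 0 0 1;0 0 0 0 1;0 0 0 0 1;0 0 0 0 1
pred [505.8 250.5  30.9] xel -0.8 yel -0.6 yaw -178.4 [ 0.33   0.299  1.732 -0.015  1.1   -1.261]
```

View pics/g2.png

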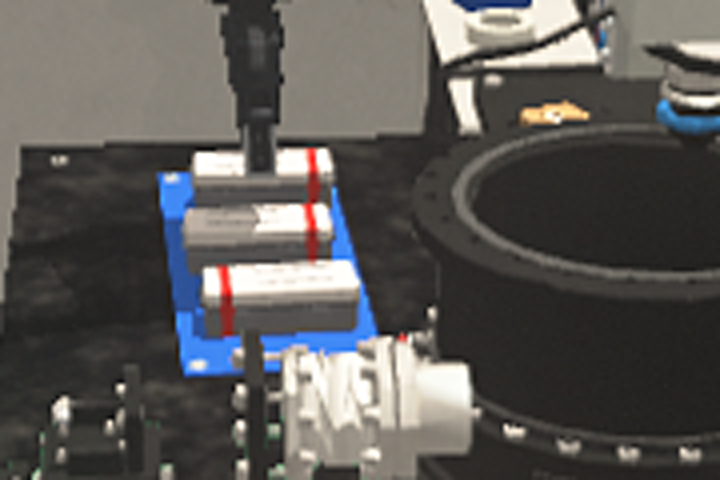

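Case C stands back on the mat, lid up, with its band now near (225,298). The gripper is above case B, at about (260,230).

Request:
step_arm(deltas="0 -0.001 0.079 0 1;0 -0.001 0.079 0 1;0 -0.001 0.078 0 1;0 -0.001 0.079 0 1;0 0 0 0 -1;0 0 0 0 -1;0 0 0 0 -1;0 0 0 0 -1")

```text
time_s: 21.6
eef_pos: [507.0, 249.3, 32.9]
tcp_rot: [-0.042, 3.126, -0.014]
wrist_force: [-0.5, 0.2, 6.4]
opening: 0.452
gripper_force: 71.7
```

```bash
python3 st.py; cat > dn.py <<'E'
from rock import *
# lift at q6<0, go to -lim, tool x up (band = -x down)
q=np.clip(now(),lo,hi)
z=np.array([[0,0,-.2,.0]]*2+[[0,0,-.2,-.085]]*6);x=q.copy()
for a in z:x=step(x[None],a[None])[0]
fmt(z,-1);show(x,"lift")
for bl,ini in(((4,4),[(.27,-.1,.1,-.08),(.3,-.05,-.05,-.075)]),((3,4,1),[(.1,-.1,.1,-.089),(.3,-.05,-.05,-.08),(.3,-.05,-.05,-.08)])):
    L=len(bl)-1;b=cemb(x,bl,mk(26,L,(450,300,330)),init=ini,it=25);fmt(rows(b,bl),-1);show(b[2],"down %.2f"%b[0])
E
python3 dn.py
```

```text
21.6 [ 0.328  0.297  1.731 -0.015  1.101 -1.263] [507.012 249.324  32.91 ] 564.9986322283049 [-0.521  0.228  6.354] [0.194 0.091 0.033] 0.452264323699659 71.66760809719563
[[-1.    -0.027  0.016]
 [-0.027  1.    -0.009]
 [-0.015 -0.009 -1.   ]] tilt 1.0273739203606886 yaw x -178.44448282539437
0 0 -0.2 0 -1;0 0 -0.2 0 -1;0 0 -0.2 -0.085 -1;0 0 -0.2 -0.085 -1;0 0 -0.2 -0.085 -1;0 0 -0.2 -0.085 -1;0 0 -0.2 -0.085 -1;0 0 -0.2 -0.085 -1
lift [502.1 252.2 352.5] xel 0.0 yel -1.0 yaw -117.2 [ 0.336  0.104  1.292 -0.014  1.734 -2.333]
0.277 -0.053 0.128 -0.089 -1;0.277 -0.053 0.128 -0.089 -1;0.277 -0.053 0.128 -0.089 -1;0.277 -0.053 0.128 -0.089 -1;0.29 -0.098 -0.052 -0.089 -1;0.29 -0.098 -0.052 -0.089 -1;0.29 -0.098 -0.052 -0.089 -1;0.29 -0.098 -0.052 -0.089 -1
down 1.75 [397.8 246.2 240.7] xel 25.1 yel -4.0 yaw -70.2 [ 0.659 -0.013  1.696 -0.441  1.528 -2.81 ]
0.249 -0.034 0.178 -0.089 -1;0.249 -0.034 0.178 -0.089 -1;0.249 -0.034 0.178 -0.089 -1;0.296 -0.082 -0.042 -0.089 -1;0.296 -0.082 -0.042 -0.089 -1;0.296 -0.082 -0.042 -0.089 -1;0.296 -0.082 -0.042 -0.089 -1;0.271 -0.138 -0.062 -0.089 -1
down 1.43 [395.2 253.9 240.9] xel 25.0 yel -4.0 yaw -69.4 [ 0.675 -0.009  1.69  -0.439  1.528 -2.81 ]
```

Request:
step_arm(deltas="0 0 -0.2 0 -1;0 0 -0.2 0 -1;0 0 -0.2 -0.085 -1;0 0 -0.2 -0.085 -1;0 0 -0.2 -0.085 -1;0 0 -0.2 -0.085 -1;0 0 -0.2 -0.085 -1;0 0 -0.2 -0.085 -1")

```text
time_s: 22.6
eef_pos: [501.6, 252.0, 353.2]
tcp_rot: [-1.64, 2.671, -0.024]
wrist_force: [0.4, 0.4, -4.5]
opening: 0.459
gripper_force: 72.4
```

Request:
step_arm(deltas="0.277 -0.053 0.128 -0.089 -1;0.277 -0.053 0.128 -0.089 -1;0.277 -0.053 0.128 -0.089 -1;0.277 -0.053 0.128 -0.089 -1;0.29 -0.098 -0.052 -0.089 -1;0.29 -0.098 -0.052 -0.089 -1;0.29 -0.098 -0.052 -0.089 -1;0.29 -0.098 -0.052 -0.089 -1")

```text
time_s: 23.6
eef_pos: [397.3, 245.7, 241.0]
tcp_rot: [2.383, -1.633, 0.595]
wrist_force: [0.1, 0.2, -4.8]
opening: 0.452
gripper_force: 72.7
```

```bash
cat > ft.py <<'E'
from h import *
t=[]
for i in range(8):
    get_image("side");s=get_state();m=R.from_rotvec(s['tcp_rot']).as_matrix();t.append(np.r_[m.T@s['ft_torque'],m.T@s['wrist_force'],s['ft_torque'],s['wrist_force'][2]])
t=np.mean(t,0);l=np.hypot(m[0,2],m[1,2])
print(s['time_s'],"tool torque",t[:3].round(3),"F",t[3:6].round(2),"world T",t[6:9].round(3),"lean",l.round(3),"lever",(np.hypot(t[6],t[7])/l/4.03).round(4))
E
python3 ft.py; python3 st.py; python3 - <<'E'
from plan import *
q=now();q=travel(q,(420,250,320),-1,n=16,turnrows=170.8)
E
```

```text
24.0 tool torque [-0.085 -0.473 -0.006] F [-2.07  0.3   3.76] world T [0.41  0.251 0.001] lean 0.432 lever 0.2762
24.0 [ 0.662 -0.012  1.696 -0.442  1.529 -2.81 ] [398.21  244.673 240.959] 467.371124054559 [ 0.352  0.242 -4.374] [ 0.391  0.252 -0.048] 0.45495788423447103 72.68549971282482
[[ 0.309 -0.926  0.216]
 [-0.85  -0.37  -0.374]
 [ 0.426 -0.068 -0.902]] tilt 25.583673650156943 yaw x -70.05539740720003
0.012 -0.009 -0.021 0.089 -1;0.01 -0.011 -0.021 0.089 -1;0.008 -0.012 -0.021 0.089 -1;0.006 -0.014 -0.021 0.089 -1;0.003 -0.014 -0.021 0.089 -1;0 -0.015 -0.021 0.089 -1;-0.003 -0.015 -0.022 0.089 -1;-0.005 -0.014 -0.021 0.089 -1
-0.008 -0.012 -0.022 0.089 -1;-0.01 -0.011 -0.021 0.089 -1;-0.012 -0.009 -0.022 0.089 -1;-0.013 -0.007 -0.021 0.089 -1;-0.014 -0.004 -0.022 0.089 -1;-0.015 -0.001 -0.021 0.089 -1;-0.014 0.001 -0.022 0.089 -1;-0.014 0.004 -0.021 0.089 -1
pred [419.9 250.  320. ] xel -25.6 yel -0.0 yaw 120.0 [ 0.639 -0.003  1.526 -0.445  1.664  0.083]
```

Request:
step_arm(deltas="0.012 -0.009 -0.021 0.089 -1;0.01 -0.011 -0.021 0.089 -1;0.008 -0.012 -0.021 0.089 -1;0.006 -0.014 -0.021 0.089 -1;0.003 -0.014 -0.021 0.089 -1;0 -0.015 -0.021 0.089 -1;-0.003 -0.015 -0.022 0.089 -1;-0.005 -0.014 -0.021 0.089 -1")

```text
time_s: 25.0
eef_pos: [409.8, 246.2, 280.7]
tcp_rot: [-0.64, 2.871, -0.637]
wrist_force: [1.0, 0.4, -4.8]
opening: 0.454
gripper_force: 72.6
```

```bash
python3 ft.py; python3 -c "
from plan import *
show(now())"
```

```text
25.4 tool torque [-0.482  0.097 -0.017] F [-0.01  1.51  3.7 ] world T [ 0.392  0.297 -0.01 ] lean 0.432 lever 0.2824
 [408.3 248.5 279.6] xel -1.8 yel -25.5 yaw -153.9 [ 0.651 -0.011  1.615 -0.443  1.596 -1.366]
```

Request:
step_arm(deltas="-0.008 -0.012 -0.022 0.089 -1;-0.01 -0.011 -0.021 0.089 -1;-0.012 -0.009 -0.022 0.089 -1;-0.013 -0.007 -0.021 0.089 -1;-0.014 -0.004 -0.022 0.089 -1;-0.015 -0.001 -0.021 0.089 -1;-0.014 0.001 -0.022 0.089 -1;-0.014 0.004 -0.021 0.089 -1")

```text
time_s: 26.4
eef_pos: [420.6, 248.6, 320.5]
tcp_rot: [1.371, 2.369, -0.311]
wrist_force: [0.2, 0.7, -4.4]
opening: 0.455
gripper_force: 72.6
```

```bash
python3 ft.py; python3 -c "
from plan import *
q=now();show(q);travel(q,(450,270,320),-1,n=8,turnrows=85.4)"
```

```text
26.8 tool torque [ 0.003  0.426 -0.014] F [1.82 0.02 3.7 ] world T [0.364 0.222 0.011] lean 0.432 lever 0.2449
 [419.4 250.5 319.6] xel -25.6 yel -0.2 yaw 120.3 [ 0.641 -0.002  1.526 -0.446  1.664  0.081]
0.001 0.023 -0.001 0.089 -1;0.005 0.022 -0.001 0.089 -1;0.009 0.021 -0.001 0.089 -1;0.012 0.019 -0 0.089 -1;0.016 0.016 -0.001 0.089 -1;0.018 0.013 -0 0.089 -1;0.021 0.009 -0.001 0.089 -1;0.022 0.006 -0 0.089 -1
pred [450.1 269.9 320. ] xel -2.1 yel 25.5 yaw 34.4 [ 0.636  0.072  1.449 -0.446  1.665  1.566]
```

Request:
step_arm(deltas="0.001 0.023 -0.001 0.089 -1;0.005 0.022 -0.001 0.089 -1;0.009 0.021 -0.001 0.089 -1;0.012 0.019 0 0.089 -1;0.016 0.016 -0.001 0.089 -1;0.018 0.013 0 0.089 -1;0.021 0.009 -0.001 0.089 -1;0.022 0.006 0 0.089 -1")

```text
time_s: 27.8
eef_pos: [451.4, 268.0, 320.7]
tcp_rot: [2.581, 0.8, 0.135]
wrist_force: [-1.4, 0.0, -4.4]
opening: 0.455
gripper_force: 72.5
```

```bash
python3 ft.py; python3 -c "
from plan import *
show(now())"; cat > lev2.py <<'E'
from rock import *
q=np.clip(now(),lo,hi)
for bl,ini in(((4,4,4,4),[(0,0,0,.089),(-.17,-.17,.04,.08),(-.26,-.12,-.04,.06),(-.26,-.03,-.03,.05)]),((4,4,4,4),[(0,0,0,.089),(0,0,0,.089),(-.26,-.12,-.04,.06),(-.26,-.03,-.03,.05)])):
    b=cemb(q,bl,mk(0,3,(480,250,330)),init=ini,it=30);fmt(rows(b,bl),-1);show(b[2],"lev %.2f"%b[0])
E
python3 lev2.py
```

```text
28.2 tool torque [ 0.499 -0.026 -0.059] F [ 0.22 -1.56  3.82] world T [0.386 0.322 0.024] lean 0.432 lever 0.2887
 [450.1 269.8 320.3] xel -2.1 yel 25.5 yaw 34.4 [ 0.636  0.072  1.448 -0.446  1.665  1.565]
-0.049 -0.125 -0.064 0.083 -1;-0.049 -0.125 -0.064 0.083 -1;-0.049 -0.125 -0.064 0.083 -1;-0.049 -0.125 -0.064 0.083 -1;-0.192 -0.06 0.073 0.068 -1;-0.192 -0.06 0.073 0.068 -1;-0.192 -0.06 0.073 0.068 -1;-0.192 -0.06 0.073 0.068 -1
-0.185 -0.069 -0.038 0.076 -1;-0.185 -0.069 -0.038 0.076 -1;-0.185 -0.069 -0.038 0.076 -1;-0.185 -0.069 -0.038 0.076 -1;-0.253 -0.17 -0.043 0.067 -1;-0.253 -0.17 -0.043 0.067 -1;-0.253 -0.17 -0.043 0.067 -1;-0.253 -0.17 -0.043 0.067 -1
lev 0.32 [467.3 239.6 332.5] xel -0.2 yel 0.1 yaw -52.3 [3.260e-01 3.300e-02 1.407e+00 2.000e-03 1.704e+00 2.810e+00]
0.027 -0.075 -0.018 0.082 -1;0.027 -0.075 -0.018 0.082 -1;0.027 -0.075 -0.018 0.082 -1;0.027 -0.075 -0.018 0.082 -1;-0.24 -0.058 0.045 0.075 -1;-0.24 -0.058 0.045 0.075 -1;-0.24 -0.058 0.045 0.075 -1;-0.24 -0.058 0.045 0.075 -1
-0.229 -0.1 -0.009 0.072 -1;-0.229 -0.1 -0.009 0.072 -1;-0.229 -0.1 -0.009 0.072 -1;-0.229 -0.1 -0.009 0.072 -1;-0.186 -0.13 -0.082 0.05 -1;-0.186 -0.13 -0.082 0.05 -1;-0.186 -0.13 -0.082 0.05 -1;-0.186 -0.13 -0.082 0.05 -1
lev 0.50 [473.4 268.6 328.4] xel 0.1 yel 0.4 yaw -49.5 [ 0.376  0.076  1.37  -0.003  1.701  2.81 ]
```

Case B rattles: its moment about the width axis went from +0.062 N m after band-down to -0.067 N m after band-up. I level it and carry it to the pad.

Request:
step_arm(deltas="-0.049 -0.125 -0.064 0.083 -1;-0.049 -0.125 -0.064 0.083 -1;-0.049 -0.125 -0.064 0.083 -1;-0.049 -0.125 -0.064 0.083 -1;-0.192 -0.06 0.073 0.068 -1;-0.192 -0.06 0.073 0.068 -1;-0.192 -0.06 0.073 0.068 -1;-0.192 -0.06 0.073 0.068 -1")

```text
time_s: 29.2
eef_pos: [358.4, 325.6, 262.0]
tcp_rot: [2.776, -0.65, 0.318]
wrist_force: [0.8, 0.3, -3.7]
opening: 0.456
gripper_force: 73.0
```

```bash
cat > fin2.py <<'E'
from rock import *
q=np.clip(now(),lo,hi);show(q)
for ini in([(-.18,-.07,-.04,.076),(-.25,-.17,-.04,.067)],[(-.27,-.12,-.03,.053),(-.26,-.03,-.03,.046)]):
    b=cemb(q,(4,4),mk(0,1,(480,200,330)),init=ini,it=35);fmt(rows(b,(4,4)),-1);show(b[2],"lev %.2f"%b[0])
E
python3 fin2.py
```

```text
[357.7 327.2 261.6] xel 15.8 yel 12.2 yaw -24.6 [ 0.781  0.046  1.571 -0.332  1.64   2.808]
-0.209 -0.127 -0.01 0.085 -1;-0.209 -0.127 -0.01 0.085 -1;-0.209 -0.127 -0.01 0.085 -1;-0.209 -0.127 -0.01 0.085 -1;-0.113 -0.088 -0.056 0.064 -1;-0.113 -0.088 -0.056 0.064 -1;-0.113 -0.088 -0.056 0.064 -1;-0.113 -0.088 -0.056 0.064 -1
lev 0.06 [490.6 195.6 324.7] xel 0.0 yel 0.0 yaw -57.6 [ 0.233  0.038  1.417 -0.     1.686  2.81 ]
-0.231 -0.096 0.013 0.084 -1;-0.231 -0.096 0.013 0.084 -1;-0.231 -0.096 0.013 0.084 -1;-0.231 -0.096 0.013 0.084 -1;-0.091 -0.112 -0.094 0.057 -1;-0.091 -0.112 -0.094 0.057 -1;-0.091 -0.112 -0.094 0.057 -1;-0.091 -0.112 -0.094 0.057 -1
lev 0.07 [480.  197.9 333.6] xel 0.0 yel 0.0 yaw -57.1 [ 2.430e-01  1.900e-02  1.419e+00 -1.000e-03  1.703e+00  2.810e+00]
```

Request:
step_arm(deltas="-0.209 -0.127 -0.01 0.085 -1;-0.209 -0.127 -0.01 0.085 -1;-0.209 -0.127 -0.01 0.085 -1;-0.209 -0.127 -0.01 0.085 -1;-0.113 -0.088 -0.056 0.064 -1;-0.113 -0.088 -0.056 0.064 -1;-0.113 -0.088 -0.056 0.064 -1;-0.113 -0.088 -0.056 0.064 -1")

```text
time_s: 30.2
eef_pos: [490.9, 191.9, 324.9]
tcp_rot: [-2.741, 1.523, 0.008]
wrist_force: [0.9, 0.6, -4.9]
opening: 0.454
gripper_force: 73.0
```

```bash
python3 st.py; python3 -c "
from plan import *
q=now();show(q);q=travel(q,(500,-287,330),-1,n=16,turnrows=-60)"
```

```text
30.2 [0.222 0.035 1.42  0.008 1.686 2.808] [490.896 191.876 324.94 ] 527.0631255730837 [ 0.876  0.569 -4.882] [-0.037 -0.103  0.015] 0.454485806179666 72.96183943748474
[[ 0.528 -0.849 -0.001]
 [-0.849 -0.528  0.008]
 [-0.007 -0.003 -1.   ]] tilt 0.44227814614954597 yaw x -58.12732478093579
 [490.9 191.8 324.9] xel -0.4 yel -0.2 yaw -58.1 [0.222 0.035 1.42  0.008 1.686 2.808]
0.129 0.077 -0.003 -0.031 -1;0.123 0.085 -0.003 -0.031 -1;0.118 0.093 -0.003 -0.031 -1;0.111 0.1 -0.003 -0.031 -1;0.105 0.107 -0.003 -0.031 -1;0.097 0.113 -0.003 -0.031 -1;0.09 0.12 -0.003 -0.031 -1;0.082 0.125 -0.003 -0.031 -1
0.074 0.13 -0.002 -0.031 -1;0.065 0.135 -0.003 -0.031 -1;0.056 0.139 -0.002 -0.031 -1;0.047 0.142 -0.003 -0.031 -1;0.038 0.145 -0.002 -0.031 -1;0.028 0.147 -0.003 -0.031 -1;0.018 0.148 -0.002 -0.031 -1;0.009 0.149 -0.003 -0.031 -1
pred [ 499.9 -287.1  330. ] xel -0.1 yel -0.4 yaw 1.4 [-0.657  0.144  1.292  0.005  1.711  0.89 ]
```

Request:
step_arm(deltas="0.129 0.077 -0.003 -0.031 -1;0.123 0.085 -0.003 -0.031 -1;0.118 0.093 -0.003 -0.031 -1;0.111 0.1 -0.003 -0.031 -1;0.105 0.107 -0.003 -0.031 -1;0.097 0.113 -0.003 -0.031 -1;0.09 0.12 -0.003 -0.031 -1;0.082 0.125 -0.003 -0.031 -1")

```text
time_s: 31.2
eef_pos: [494.8, -47.9, 327.8]
tcp_rot: [-3.042, 0.762, 0.005]
wrist_force: [1.1, -0.0, -3.7]
opening: 0.455
gripper_force: 72.9
```

Request:
step_arm(deltas="0.074 0.13 -0.002 -0.031 -1;0.065 0.135 -0.003 -0.031 -1;0.056 0.139 -0.002 -0.031 -1;0.047 0.142 -0.003 -0.031 -1;0.038 0.145 -0.002 -0.031 -1;0.028 0.147 -0.003 -0.031 -1;0.018 0.148 -0.002 -0.031 -1;0.009 0.149 -0.003 -0.031 -1")

```text
time_s: 32.2
eef_pos: [499.4, -287.2, 330.1]
tcp_rot: [-3.135, -0.044, 0.003]
wrist_force: [0.4, -0.5, -4.5]
opening: 0.452
gripper_force: 72.8
```

```bash
python3 -c "
from plan import *
q=now();show(q);q=travel(q,(509.5,-288,175),-1,n=7)"
```

```text
[ 499.4 -287.2  330. ] xel -0.1 yel -0.4 yaw 1.6 [-0.658  0.143  1.293  0.004  1.711  0.885]
0.007 0.001 0.111 0 -1;0.007 0.002 0.111 0 -1;0.008 0.001 0.111 0 -1;0.007 0.002 0.11 0 -1;0.008 0.001 0.111 0 -1;0.007 0.002 0.11 0 -1;0.008 0.001 0.111 0 -1;0 0 0 0 -1
pred [ 509.5 -288.   175. ] xel -0.1 yel -0.4 yaw 1.6 [-0.648  0.212  1.524  0.004  1.411  0.894]
```

Request:
step_arm(deltas="0.007 0.001 0.111 0 -1;0.007 0.002 0.111 0 -1;0.008 0.001 0.111 0 -1;0.007 0.002 0.11 0 -1;0.008 0.001 0.111 0 -1;0.007 0.002 0.11 0 -1;0.008 0.001 0.111 0 -1;0 0 0 0 -1")

```text
time_s: 33.2
eef_pos: [509.2, -286.5, 173.6]
tcp_rot: [-3.133, -0.04, 0.006]
wrist_force: [-0.3, -0.1, -4.3]
opening: 0.455
gripper_force: 72.7
```

Request:
step_arm(deltas="0 0 0 0 -1;0 0 0 0 -1;0 0 0 0 -1;0 0 0 0 -1;0 0 0 0 -1;0 0 0 0 -1;0 0 0 0 -1;0 0 0 0 -1")

```text
time_s: 34.2
eef_pos: [509.8, -286.9, 174.9]
tcp_rot: [-3.135, -0.038, 0.003]
wrist_force: [-0.5, 0.7, -4.4]
opening: 0.456
gripper_force: 72.8
```

```bash
python3 st.py; python3 - <<'E'
from h import *
cv2.imwrite("pics/f.png",get_image("side")[130:430,200:600,::-1])
E
```

```text
34.2 [-0.647  0.212  1.525  0.004  1.41   0.899] [ 509.779 -286.905  174.941] 584.9694557637763 [-0.519  0.731 -4.404] [ 0.023 -0.07  -0.04 ] 0.45550124817921483 72.76137292385101
[[ 1.     0.024 -0.002]
 [ 0.024 -1.     0.007]
 [-0.002 -0.007 -1.   ]] tilt 0.40174220317868053 yaw x 1.3982806829586776
```

View pics/f.png

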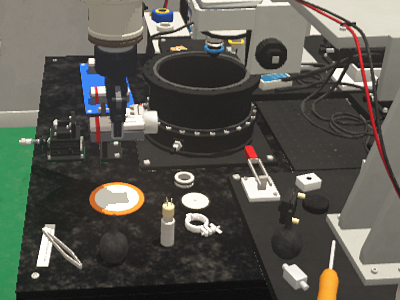

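The case is held level at about (120,125), above the pad at (117,198), and the bystanders look undisturbed. I hand the job in.

```bash
python3 -c "
from plant import *
print(sign_off())"
```

```text
the job is handed in; nothing more can be done
None
```

The middle case on the mat rattles, and I handed the job in at about 34 s holding it level, lid up and still, about 15 cm above the middle of the pad; the right-hand case was silent and is back on the mat, lid up but with its banded end now toward the robot, and the left-hand case was never lifted.

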